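Set the carton guide's stop with the setting blocks

ROBOT

A 6-joint arm with a two-finger parallel gripper is mounted at the origin on the work surface. World frame = base frame: x ahead of the robot, y to its left, z up, the work surface at z = 0. Lengths are in m, angles in degrees, forces in N, time in s.
With the tool pointing down it reaches from about 0.4 to 0.825 m from the base axis. Payload 7 kg.
Tool frame: the origin (TCP) lies midway between the tips of the shut fingers; the grasp point (between the pads) lies 19 mm behind it; x points along the fingers, z is the direction in which the jaws open and shut, and the axes are right-handed (so a half turn about x gives the same grasp; the last joint's range is limited). The gripper opens to 88 mm and grips with 3 to 60 N. Pads are 19 mm wide; open, the fingers measure 130 mm over their backs; the gripper's body (78 mm by 193 mm) begins 47 mm behind the grasp point.
Start: joints at [16.507, 20.546, 0.682, 0, -70.136, -16.507], TCP at [0.675, -0, 0.187] pointing down, gripper open.
Joint ranges: [-176.03, 176.03], [-82.01, 121.73], [-58.28, 71.71], [-173.87, 95.51], [-174.79, -0.11], [-173.66, 173.66]. Speed limits (degrees/s): [136.94, 136.94, 172.46, 180, 180, 180].

INTERFACE

Orientations are given as [roll, pitch, yaw] about the fixed x, y, z axes, in that order (R = Rz(yaw) Ry(pitch) Rx(roll)).
In Python, from plant import ctrl gives the robot as it stands. The module is installed in compiled form; this text tells all that it offers.
- The arm moves only by the tool servo_tool, never from a script. Its argument "deltas" is a list of rows, each a list of 3 entries, a list of its own where there are three numbers: the turn, a rotation vector about the tool's x, y, z in degrees, then the shift along the tool's x, y, z in cm, then the finger opening in cm, from 0 to 8.76. A call has 1 to 5 rows; each row is the pose to reach, as a shift and turn from the pose measured when the call began, along the tool's axes at that moment; what a row does not reach only later rows make up. A row lasts 1/10 s, in which the tool goes at most 50 mm and 8.59 degrees, less where a joint would pass 70% of its speed; a pose out of reach is approached as far as the arm can. A call with a gripper value outside its range is refused whole. The fingers move at their own pace and stop on an object; the grip force is fixed at half the most. Time passes only in rows, so rows that repeat a pose let the fingers close. It gives the time, the measured TCP pose, the force and the opening at its end, in the units of the state.
- ctrl.get_obs(): the state, without advancing time (a new reading comes with each control period).
- ctrl.snapshot(name): name is "scene" or "side" or "wrist"; returns a dict with "image" (384x512x3 uint8, red, green, blue), "vertical_fov" (degrees; the focal length in pixels is half the picture's height over the tangent of half this angle, whatever the lens; pixels are square), "cx", "cy" (the principal point, pixels), "rvec" (rotation vector, rad) and "tvec" (3), from world to camera coordinates, as OpenCV has them. Camera axes: x right, y down, z forward; pixel columns grow to the right and rows downward; lengths in m; the calibration is good to about 2 mm. A picture is of the moment at which its call begins. There is no depth.
- ctrl.close_job(): hands the job in, once; it reports no verdict.
The state is a dict: "clock": time; "joint_pos": joint angles; "qvel": joint speeds; "tau": joint torques, N m; "tool_pos": TCP position; "orientation": TCP orientation; "force": force on the tool from outside, world axes, zero at the start; "moment": the same for the moment, N m; "opening": finger opening in m.
Only numpy, scipy, OpenCV 4.12 (cv2) and the standard library are available. Lean on these libraries where they do the work, as an engineer would, in place of code of your own. Each camera call takes 0.05 s, during which the arm holds its last target. There are 200 camera calls.

TASK

Set the sliding stop of the carton guide to the length of the steel setting blocks in the case. Free the stop's clamp knob, slide the stop back and move the sample carton from the lane into the low blue out tray; then take every block out of the case - each lies flush, so press its end over the finger channel until it tips up, then grip it - and lay them all flat, end to end, in the guide's lane against the fence; finally slide the stop up so that fence, blocks and stop all touch and turn the clamp fully tight. Do not disturb the other things on the bench.

Things in the scene. Friction and masses are not known exactly. Their poses are not given: they have to be found in the camera images.
- case: Black block case fixed to the bench, 100 mm (its x) by 176 mm (its y) by 34 mm high; origin under it, z up. Four pockets in a row along its y, centred at y = -63, -21, +21, +63 mm (block1..block4 in that order, if present) and x = 0, each open from x = -31 to +33.5 mm, 33 to 34 mm wide. Blocks lie flush with its top (height 34 mm), long side along the case's x.
- case_ledge (a point): Point of the case at x = 0, y = 0, 20 mm above the bench: height of the ledge on which the blocks lie. In every pocket the ledge ends at x = +1.5 mm, just past the middle of the block; from there to the +x end wall the floor is 16 mm lower (height 4 mm).
- case_channel (a point): Point of the case at x = +22 mm, y = 0, height 34 mm, on the line (along y) where to press. Beyond x = +10 mm the ribs between pockets are only 23 mm high and the end wall (x = 33.5 to 50) 26 mm: a finger channel. A block pressed at x = +22, 8 mm down, rocks over the ledge's edge and stays tipped about 34 degrees, +x end down, -x end about 15 mm out of the pocket.
- block1: Steel setting block, 60 x 30 x 14 mm (its x, y, z), about 190 g; all are alike. Origin at the centre of its underside (z from 0 to 14 mm). May be absent; two or three are present.
- block2: Steel setting block, 60 x 30 x 14 mm (its x, y, z), about 190 g; all are alike. Origin at the centre of its underside (z from 0 to 14 mm). May be absent; two or three are present.
- block3: Steel setting block, 60 x 30 x 14 mm (its x, y, z), about 190 g; all are alike. Origin at the centre of its underside (z from 0 to 14 mm). May be absent; two or three are present.
- block4: Steel setting block, 60 x 30 x 14 mm (its x, y, z), about 190 g; all are alike. Origin at the centre of its underside (z from 0 to 14 mm). May be absent; two or three are present.
- guide: Carton guide fixed to the bench: aluminium bed, x from -25 to 320 mm, 100 mm wide (y), top at height 10 mm. Origin under the inner face of the fence, on the lane's centre line; z up; the lane runs along +x from the fence face at x = 0. The dark fence is 80 mm wide, 16 mm thick, 34 mm high. Dark strips, 13 mm high, run along the bed's edges at y = -46 and +46 mm.
- guide_lane (a point): Point on the bed (height 10 mm) in the middle of the lane, 30 mm from the fence: where the first block's underside centre belongs; axes as the guide's. Steel lips either side of the lane, tops at about height 14 mm, lean outward and keep the blocks in line: the lane is about 36 mm wide at the bed, about 39 mm at the lips' tops.
- stop (a joint): Slide of the stop along the lane, in m: the gap between the fence and the stop's pushing face, 0 to 0.235. Grey carriage 60 mm long (along the lane) by 84 mm wide, top at height 37 mm, with a steel pushing face 30 mm wide. Slides with about 1.5 N plus 4 N per m/s when the clamp is free; clamped tight it resists 25 N or more.
- stop_face (a point): Middle of the stop's pushing face, 17 mm above the bench top; it moves with the stop.
- clamp (a joint): Clamp knob on top of the stop, in rad: 0 free (end stop) to 1.4 tight (end stop); grows clockwise seen from above; needs up to about 0.15 N m. It begins to bind at about 0.5.
- clamp_grip (a point): On the knob's axis, 62 mm above the bench top, where to grip it; 30 mm behind the pushing face. The black knob is a bar 50 mm long, 16 mm thick, from height 44 to 74 mm, on a disc 46 mm across; the point's x axis lies along the bar, which points along the lane when free. The stop can be slid by the gripped knob.
- sample: Sample carton, white with a green band, 54 x 32 x 56 mm high (its x, y, z), about 60 g. Origin at the centre of its underside. At the start it stands in the lane near the fence, its x along the lane.
- sample_mid (a point): Centre of the sample carton, 28 mm above its underside.
- out_tray: Low blue open tray fixed to the bench, 100 x 130 mm (its x, y), walls 4 mm thick and 25 mm high, inner floor about 4 mm above the bench. Origin under its centre, z up.
- carton1: A white carton, 45 x 95 x 60 mm; loose, leave it alone. Origin at its underside.
- carton2: A brown carton, 50 x 120 x 35 mm; loose, leave it alone. Origin at its underside.
- pill_jar: A white pill jar, 52 mm across, 70 mm high; loose, leave it alone. Origin at its underside.
- amber_bottle: An amber bottle, 48 mm across, 90 mm high; loose, leave it alone. Origin at its underside.
- marker: Black marker lying flat, 16 mm thick, about 136 mm long; loose, leave it alone.
- tape_roll: A cardboard ring 84 mm across, 20 mm high, lying flat; loose, leave it alone. Origin at its underside.
- mug: A white mug, 80 mm across, 85 mm high; loose, leave it alone. Origin at its underside.
Things that resemble listed ones, but are neither listed nor needed, are in the scene too. Leave any pink look-alike of the sample alone.

How it is judged:
By the outcome, as a careful person would: the job done as asked, in the order asked, and still so for the second after the job is handed in, with the robot touching nothing.
Of block1, block2, block3, block4 only 2 to 3 are there at a start; the rules pass over those that are not, and their reading is None.
At some moment in a run one of block1, block2, block3, block4, sample may be knocked a few centimetres aside while the robot is not near it.
Once in a run the grip may slacken for a moment while it holds something.
It also fails if it takes over 210 s, if anything falls off the work surface, if the arm or the gripper's body presses on something with over 40 N, if the wrist force passes 120 N, or if a joint passes its speed limit or range.

## Working session

There is one attempt and no reset: what is moved stays moved. The work goes in short steps, Python scripts to look and compute and a tool call to move; the robot and the scene stay as the last step left them, time stands still between calls to the robot, and variables do not carry over. Pictures are saved under pics/ and viewed, on a budget of 14 in all, crops included, one or two more only if the job needs it, and the job is handed in when it is done.

Besides the shell and the picture viewer there is one more tool, called after "Emit:" in YAML: its name, and indented under it one key for each argument. servo_tool: Moves the arm, as the interface text tells. Its arguments: {"type":"object","properties":{"deltas":{"type":"array","items":{"type":"array"}}},"required":["deltas"]}

```bash
mkdir -p pics
cat > h.py <<'E'
import numpy as np, cv2
from plant import ctrl
from scipy.spatial.transform import Rotation as Ro
def snap(n,f=None):
    s=ctrl.snapshot(n); im=s["image"]
    if f: cv2.imwrite("pics/"+f,cv2.cvtColor(im,cv2.COLOR_RGB2BGR))
    np.savez("/tmp/"+n+".npz",**{k:np.array(v) for k,v in s.items()}); return s
def load(n): return dict(np.load("/tmp/"+n+".npz"))
def cam(s):
    f=384/2/np.tan(np.radians(float(s["vertical_fov"]))/2)
    return np.array([[f,0,s["cx"]],[0,f,s["cy"]],[0,0,1]],float),cv2.Rodrigues(np.array(s["rvec"],float))[0],np.array(s["tvec"],float).ravel()
def ray(s,u,v,z):
    K,R,t=cam(s); d=R.T@np.linalg.inv(K)@[u,v,1]; o=-R.T@t
    return o+d*(z-o[2])/d[2]
def pix(s,p):
    K,R,t=cam(s); q=K@(R@np.array(p)+t); return q[:2]/q[2]
def delta(pos,yawz=None):
    """world target pos -> tool-frame shift in cm"""
    o=ctrl.get_obs(); R=Ro.from_euler('xyz',o["orientation"],degrees=True)
    return np.round(R.inv().apply(np.array(pos)-o["tool_pos"])*100,2)
E
python3 - <<'E'
from h import *
for n in("scene","side","wrist"):
    s=snap(n,n+"0.png"); K,R,t=cam(s); print(n,s["vertical_fov"],s["cx"],s["cy"],-R.T@t,R[2])
o=ctrl.get_obs(); print(o); print(Ro.from_euler('xyz',o["orientation"],degrees=True).as_matrix())
a=[cv2.imread("pics/%s0.png"%n) for n in("scene","side")]
E
```

```text
scene 43.83816311107293 257.0025394156789 187.3373504825272 [1.19152237 0.4757827  1.08113437] [-0.484441   -0.32829695 -0.81088719]
side 56.15398896537485 255.1020415423236 191.52857703647646 [ 0.20209985 -0.54824182  0.65090946] [ 0.38349613  0.67820068 -0.62687683]
wrist 66.84154977028493 256.6298917910104 192.33567161338794 [ 0.67497362 -0.07541796  0.38370225] [-0.00121437  0.27849318 -0.96043744]
{'clock': 0.15, 'joint_pos': array([ 1.65074031e+01,  2.05830039e+01,  6.46419108e-01, -1.40689949e-02,
       -7.01362351e+01, -1.65066694e+01]), 'qvel': array([-0.02640003,  0.02742079,  0.16797604,  0.01433353, -0.03358053,
       -0.00340871]), 'tau': array([ 1.39394037e-04, -5.83274567e+01,  2.93289685e+01,  7.00122759e+00,
        8.75052094e-03, -9.76538854e-05]), 'tool_pos': array([ 6.74583448e-01, -2.91465484e-05,  1.86332984e-01]), 'orientation': array([   6.21265697,   89.92598827, -173.79139817]), 'force': array([-0.44676014,  0.25220063, -0.52895174]), 'moment': array([-0.02563435,  0.0179152 , -0.00280487]), 'opening': 0.08750541813763782}
[[-1.28417162e-03 -7.06858686e-05 -9.99999173e-01]
 [-1.39700753e-04 -9.99999988e-01  7.08653261e-05]
 [-9.99999166e-01  1.39791641e-04  1.28416173e-03]]
```

View pics/scene0.png

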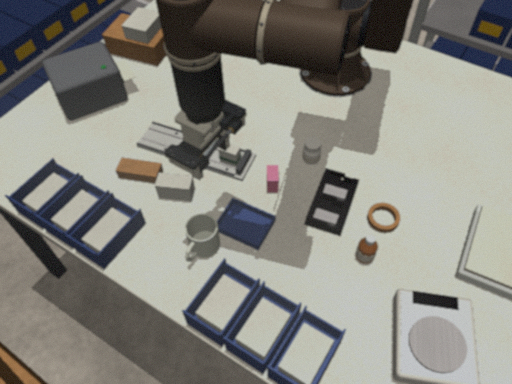

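View pics/side0.png

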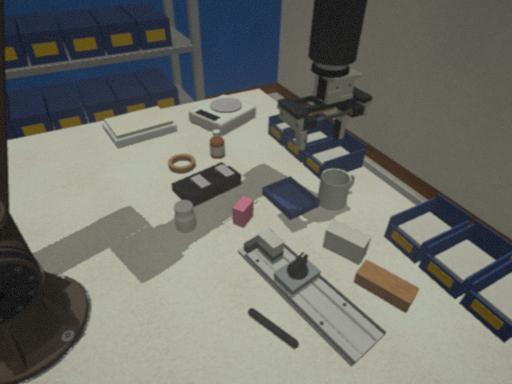

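Side view: the guide runs from (260,245) to (365,345), with the stop at (297,270). The case is at (207,183) with two blocks visible at (200,182) and (222,171). The out tray is at (290,197) and the pink look-alike at (243,211). The grey carton at (347,240) is carton1, and the fence-end white thing at (268,243) is my candidate for the sample. I'll check these in a close crop.

Run:
```python
from h import *
b=cv2.imread("pics/side0.png");a=cv2.imread("pics/scene0.png")
x=cv2.resize(b[220:365,225:395],(680,580),interpolation=cv2.INTER_CUBIC)
y=cv2.resize(b[150:240,160:330],(400,212),interpolation=cv2.INTER_CUBIC)
z=cv2.resize(a[160:240,290:370],(400,400),interpolation=cv2.INTER_CUBIC)
cv2.imwrite("pics/c1.png",cv2.resize(x,(680,580)))
w=np.hstack([cv2.resize(b[155:215,160:260],(400,240),interpolation=cv2.INTER_CUBIC),z[:240]])
w=np.zeros((400,800,3),np.uint8); w[:240,:400]=cv2.resize(b[155:215,160:260],(400,240),interpolation=cv2.INTER_CUBIC); w[:,400:]=z
cv2.imwrite("pics/c2.png",w)
```

```text
(no output)
```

View pics/c1.png

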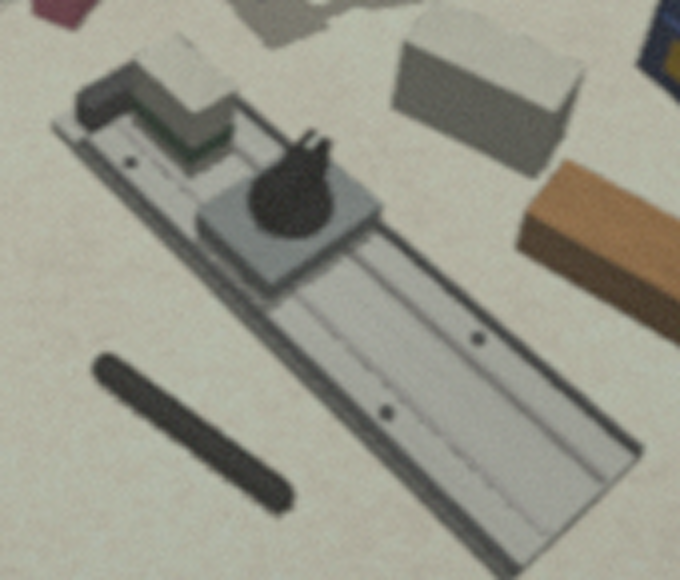

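View pics/c2.png

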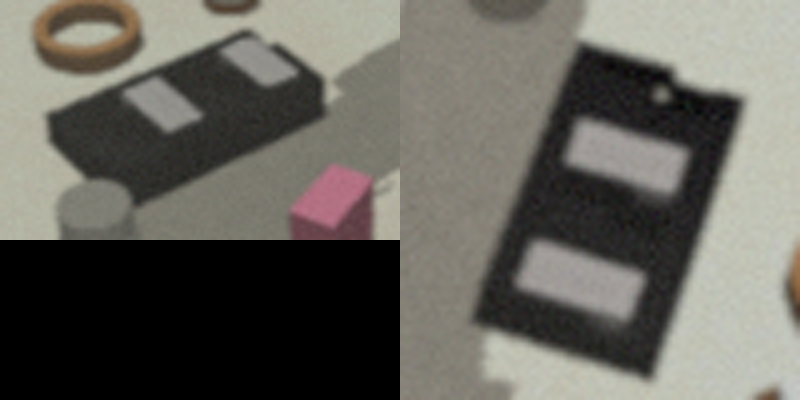

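Crop: the carton by the fence has a green band, so it is the sample at (268,243), white on top. The case holds two blocks, and the step in its outline at (345,177) of the scene picture marks the +x channel side on the right. The candidates for the sample were the pink box at (243,211), carton1 at (347,240) and the green-banded one, which I choose.

Run:
```python
from h import *
S=load("side");C=load("scene")
print("bed corners side",*[ray(S,u,v,.01).round(4) for u,v in((238,251.2),(385.5,332.5),(353.7,363.7))])
g=[ray(S,u,v,.01)[:2] for u,v in((238,251.2),(385.5,332.5),(353.7,363.7))]
print("len,w",np.linalg.norm(g[2]-g[0]),np.linalg.norm(g[2]-g[1]), np.degrees(np.arctan2(*(g[2]-g[0])[::-1])))
def top(s,box,lo,z,hi=256):
    x0,y0,x1,y1=box; im=s["image"][y0:y1,x0:x1].astype(int)
    m=((im.min(2)>lo)).astype(np.uint8)
    cs,_=cv2.findContours(m,0,2)
    for c in cs:
        if cv2.contourArea(c)<60: continue
        w=np.array([ray(s,*(p[0]+[x0,y0]),z)[:2] for p in c],np.float32)*1000
        print(c.mean((0,1))+[x0,y0],cv2.contourArea(c),cv2.minAreaRect(w))
print("case scene");top(C,(305,175,352,232),110,.034)
print("case side");top(S,(178,162,242,193),100,.034)
print("sample top side"); print(S["image"][235,266],S["image"][240,268],S["image"][180,200],C["image"][191,335])
# features
print("case top-left corner scene",ray(C,326,169,.034),"notch right",ray(C,358.4,179.4,.026))
print("stop knob disc", ray(S,225+291/4,220+205/4,.044))
print("stop top corners",*[ray(S,225+u/4,220+v/4,.037)[:2].round(4) for u,v in((198,213),(271,287),(381,207))])
print("sample top corners z.066",*[ray(S,225+u/4,220+v/4,.066)[:2].round(4) for u,v in((130,67),(190,108),(237,93),(178,35))])
print("tray scene", ray(C,248,222,.004), "tray side",ray(S,290,197,.01))
print("scene right", cam(C)[1][0],"side right",cam(S)[1][0])
```

```text
bed corners side [ 0.4509 -0.0327  0.01  ] [ 0.6091 -0.35    0.01  ] [ 0.5148 -0.3675  0.01  ]
len,w 0.34082242960047526 0.09593196891892164 -79.20753618299236
case scene
[325.55263158 215.34210526] 198.5 ((547.8211059570312, 251.2047119140625), (30.305078506469727, 59.87128829956055), 9.825776100158691)
[346.71428571 217.9047619 ] 123.5 ((521.8572998046875, 298.47509765625), (88.09822082519531, 22.62451934814453), 26.202678680419922)
[334.90909091 190.6969697 ] 176.5 ((465.090576171875, 235.01522827148438), (30.358234405517578, 60.13399124145508), 11.062694549560547)
[312.52941176 194.41176471] 310.0 ((509.69390869140625, 171.89825439453125), (139.49461364746094, 41.51988220214844), 11.055848121643066)
case side
[200.         180.40909091] 120.0 ((465.12115478515625, 235.4434356689453), (30.240602493286133, 59.886863708496094), 7.998292446136475)
[208.52941176 170.18823529] 418.0 ((508.52490234375, 265.8632507324219), (90.89887237548828, 182.9321746826172), 62.74176025390625)
sample top side
[170 169 157] [174 173 156] [139 142 135] [157 154 152]
case top-left corner scene [0.41156474 0.18019684 0.034     ] notch right [0.39067465 0.27023938 0.026     ]
stop knob disc [ 0.52429223 -0.1691335   0.044     ]
stop top corners [ 0.4813 -0.146 ] [ 0.4898 -0.2033] [ 0.5699 -0.1885]
sample top corners z.066 [ 0.487  -0.0598] [ 0.501 -0.102] [ 0.5296 -0.1046] [ 0.5237 -0.0505]
tray scene [0.65577659 0.08069783 0.004     ] tray side [0.66903181 0.07871033 0.01      ]
scene right [-0.54104284  0.84081943 -0.01718502] side right [ 0.87702024 -0.48015039  0.01706164]
```

Emit:
servo_tool:
  deltas:
    - [[0, 0, 0], [0, 16, 15.5], 8.7]
    - [[0, 0, 0], [0, 16, 15.5], 8.7]
    - [[0, 0, 0], [0, 16, 15.5], 8.7]
    - [[0, 0, 0], [0, 16, 15.5], 8.7]
    - [[0, 0, 0], [0, 16, 15.5], 8.7]

```text
clock: 0.65
tool_pos: [0.5166, -0.1619, 0.1867]
orientation: [-2.3, 89.9, 177.6]
force: [0.4, -0.2, 0.6]
opening: 0.0871
```

Emit:
servo_tool:
  deltas:
    - [[0, 0, 0], [0, 0, 0], 8.7]
    - [[0, 0, 0], [0, 0, 0], 8.7]

```text
clock: 0.85
tool_pos: [0.5166, -0.1623, 0.187]
orientation: [-8.1, 89.9, 171.8]
force: [0.3, -0.2, 0.8]
opening: 0.087
```

Run:
```python
from h import *
s=snap("wrist","w1.png"); o=ctrl.get_obs(); print(o["clock"],o["tool_pos"],o["orientation"],o["joint_pos"])
for n,p in dict(fence=(.504,-.046,.034),knob=(.524,-.169,.074),samp=(.510,-.08,.066)).items(): print(n,pix(s,p))
```

```text
0.9 [ 0.51715945 -0.16179002  0.18681017] [ -5.2412406   89.93305989 174.64851202] [ 3.34913157e+00  8.07148997e+00 -1.61305763e+01 -1.10961765e-02
 -6.58641039e+01 -3.45483584e+00]
fence [266.30052084 256.77743722]
knob [249.9654069  173.49953943]
samp [262.37781921 244.45698788]
```

View pics/w1.png

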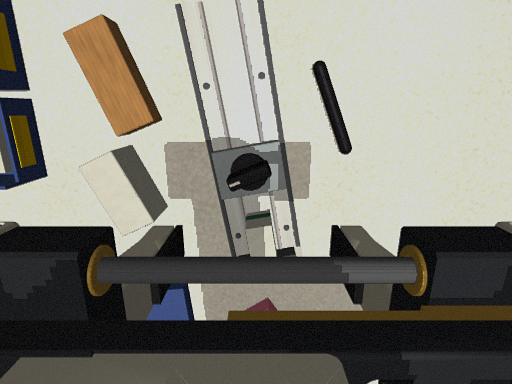

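Wrist view: the knob bar runs from about (229,185) to (271,168), so it is clamped. The lane strips run (178,5)-(220,175) and (263,0)-(298,245). Next: a crop for the angle.

Run:
```python
from h import *
s=load("wrist"); a=cv2.imread("pics/w1.png")
cv2.imwrite("pics/w1c.png",cv2.resize(a[130:255,190:320],(780,750)[:2],interpolation=cv2.INTER_CUBIC)[:600])
def ang(p,q,z):
    P,Q=ray(s,*p,z),ray(s,*q,z); return P.round(4),Q.round(4),np.degrees(np.arctan2(*(Q-P)[1::-1]))
print("L",ang((220,175),(178,5),.013)); print("R",ang((298,245),(263,0),.013)); print("bar",ang((229,186),(271,168),.074))
# strip edges by scanning rows
g=s["image"].astype(int).sum(2)
for v in (10,40,70,100,130): 
    xs=np.where(g[v,160:310]<260)[0]+160; print(v,xs)
```

```text
L (array([ 0.5646, -0.1536,  0.013 ]), array([ 0.6044, -0.3486,  0.013 ]), np.float64(-78.46444883739113))
R (array([ 0.4589, -0.0528,  0.013 ]), array([ 0.5092, -0.3533,  0.013 ]), np.float64(-80.49117673892465))
bar (array([ 0.5473, -0.1549,  0.074 ]), array([ 0.5011, -0.175 ,  0.074 ]), np.float64(-156.4560014420729))
10 [177 178 179 180 181 259 260 263]
40 [184 185 186 187 265 268]
70 [191 192 193 194 270]
100 [197 198 200 201 274 275 277]
130 [204 205 206 207 208 278 279 280 281]
```

View pics/w1c.png

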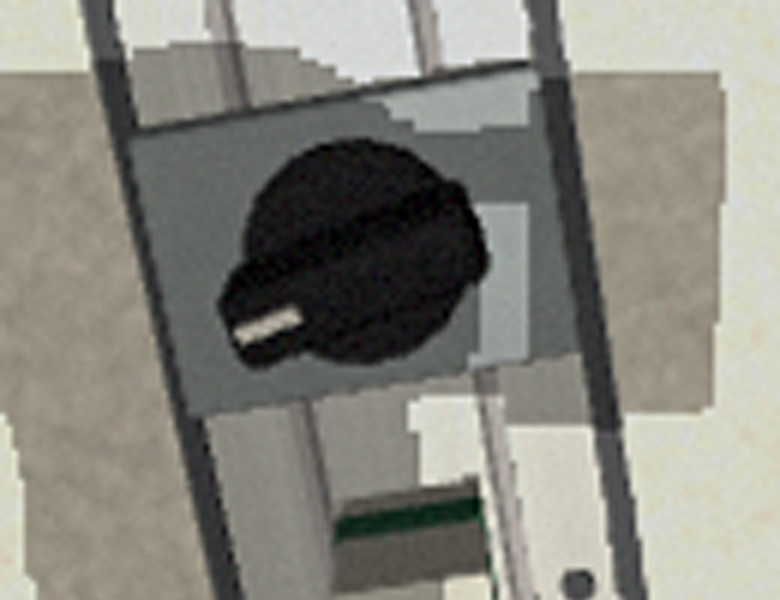

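The bar's white-marked end is at (235,184) and the bar lies at about 23.5° in the world, so it is clamped at roughly 1.34 rad. I'll turn the jaws across it.

Emit:
servo_tool:
  deltas:
    - [[8, 0, 0], [0, 0, 0], 4]
    - [[16, 0, 0], [0, 0, 0], 4]
    - [[24, 0, 0], [0, 0, 0], 4]
    - [[32, 0, 0], [0, 0, 0], 4]
    - [[40, 0, 0], [0, 0, 0], 4]

```text
clock: 1.4
tool_pos: [0.5183, -0.1607, 0.1864]
orientation: [37.7, 89.9, 177.3]
force: [0.7, -0.1, -0.5]
opening: 0.0525
```

Emit:
servo_tool:
  deltas:
    - [[8, 0, 0], [0, 0, 0], 4]
    - [[16, 0, 0], [0, 0, 0], 4]
    - [[24, 0, 0], [0, 0, 0], 4]
    - [[26.5, 0, 0], [0, 0, 0], 4]
    - [[26.5, 0, 0], [0, 0, 0], 4]

```text
clock: 1.9
tool_pos: [0.5193, -0.1597, 0.1859]
orientation: [65.3, 89.9, 178.5]
force: [0.3, -0.3, 0.5]
opening: 0.0398
```

```bash
cat >> h.py <<'E'
def st(*ts):
    o=ctrl.get_obs(); M=Ro.from_euler('xyz',o["orientation"],degrees=True).as_matrix()
    print(round(o["clock"],2),o["tool_pos"].round(4),"jaw",round(np.degrees(np.arctan2(M[1,2],M[0,2])),1),"down",M[:,0].round(3),"F",o["force"].round(1),"M",o["moment"].round(2),"op",round(o["opening"],4),"j6",o["joint_pos"][5].round(1))
    for t in ts: print(t,delta(t))
E
python3 -c "
from h import *
st((.5242,-.167,.1),(.5242,-.167,.05))"
```

```text
1.9 [ 0.5193 -0.1597  0.1859] jaw 113.2 down [-0.002  0.    -1.   ] F [ 0.3 -0.3  0.5] M [-0.01 -0.13  0.04] op 0.0398 j6 -70.4
(0.5242, -0.167, 0.1) [ 8.59 -0.18 -0.87]
(0.5242, -0.167, 0.05) [13.59 -0.19 -0.88]
```

Emit:
servo_tool:
  deltas:
    - [[0, 0, 0], [4, -0.2, -0.9], 4]
    - [[0, 0, 0], [8.6, -0.2, -0.9], 4]
    - [[0, 0, 0], [11, -0.2, -0.9], 4]
    - [[0, 0, 0], [13.6, -0.2, -0.9], 4]
    - [[0, 0, 0], [13.6, -0.2, -0.9], 4]

```text
clock: 2.4
tool_pos: [0.5222, -0.1664, 0.0462]
orientation: [63.9, 89.5, 177.2]
force: [-0.1, -0.2, -0.3]
opening: 0.0402
```

Emit:
servo_tool:
  deltas:
    - [[0, 0, 0], [0, 0, 0], 1]
    - [[0, 0, 0], [0, 0, 0], 1]
    - [[0, 0, 0], [0, 0, 0], 1]
    - [[0, 0, 0], [0, 0, 0], 1]
    - [[0, 0, 0], [0, 0, 0], 1]

```text
clock: 2.9
tool_pos: [0.5226, -0.1665, 0.047]
orientation: [63.4, 89.6, 176.7]
force: [-0.4, -0.2, -0.6]
opening: 0.0109
```

```bash
python3 -c "
from h import *
st()"
```

```text
2.9 [ 0.5226 -0.1665  0.047 ] jaw 113.3 down [-0.008  0.    -1.   ] F [-0.4 -0.2 -0.6] M [-0.08 -0.11 -0.02] op 0.0109 j6 -69.4
```

The opening of 10.9 mm is less than the 16 mm bar with no force, so I'll look.

Run:
```python
from h import *
a=snap("side")["image"];b=snap("wrist")["image"];st()
w=np.hstack([cv2.resize(a[170:320,220:370],(400,400)),cv2.resize(b,(400,300)) if 0 else cv2.copyMakeBorder(cv2.resize(b,(400,300)),0,100,0,0,0)])
cv2.imwrite("pics/k1.png",w[:,:,::-1])
```

```text
3.0 [ 0.5224 -0.1665  0.0467] jaw 113.3 down [-0.008  0.    -1.   ] F [ 0.1 -0.4 -0.5] M [-0.   -0.1   0.02] op 0.0104 j6 -69.4
```

View pics/k1.png

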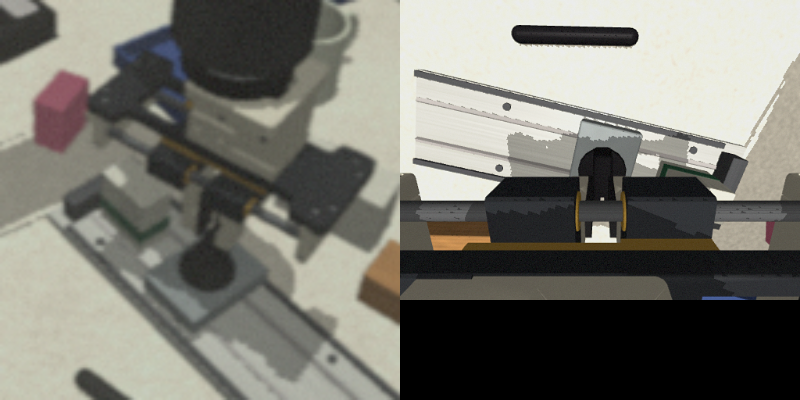

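The bar seems to be between the fingers. I'll command full closure and see where it stops.

Emit:
servo_tool:
  deltas:
    - [[0, 0, 0], [0, 0, 0], 0]
    - [[0, 0, 0], [0, 0, 0], 0]
    - [[0, 0, 0], [0, 0, 0], 0]

```text
clock: 3.3
tool_pos: [0.5224, -0.1665, 0.0467]
orientation: [63.5, 89.5, 176.8]
force: [1.2, 0.3, 1.1]
opening: 0.0001
```

Run:
```python
from h import *
S=snap("side");C=snap("scene");W=snap("wrist")
for p in ((.5224,-.1665,.047),(.5224,-.1665,.074),(.5224,-.1665,.11)):
    print(p,pix(S,p),pix(C,p),pix(W,p))
a=cv2.resize(S["image"][210:310,250:350],(400,400)); b=cv2.resize(C["image"][110:190,160:260],(400,320)); 
w=np.zeros((600,800,3),np.uint8); w[:400,:400]=a; w[:320,400:]=b; w[320:600,400:]=cv2.resize(W["image"][180:320,170:370],(400,280))
cv2.imwrite("pics/k2.png",w[:,:,::-1])
```

```text
(0.5224, -0.1665, 0.047) [296.43601453 269.79544972] [201.33515112 141.65300749] [256.91873802 216.1252046 ]
(0.5224, -0.1665, 0.074) [297.60017017 261.39457968] [200.2696806  135.33773305] [257.12157975 231.05750289]
(0.5224, -0.1665, 0.11) [299.23742269 249.57971141] [198.79417645 126.5921005 ] [257.5016228  259.03456771]
```

View pics/k2.png

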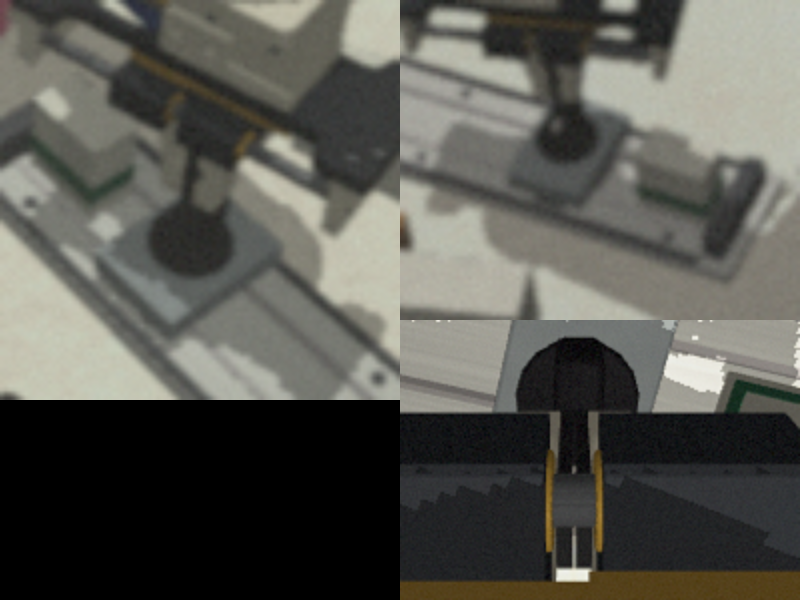

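Emit:
servo_tool:
  deltas:
    - [[-4, 0, 0], [0, 0, 0], 0]
    - [[-8, 0, 0], [0, 0, 0], 0]
    - [[-12, 0, 0], [0, 0, 0], 0]
    - [[-15, 0, 0], [0, 0, 0], 0]
    - [[-15, 0, 0], [0, 0, 0], 0]

```text
clock: 3.95
tool_pos: [0.5224, -0.1665, 0.0466]
orientation: [48.7, 89.5, 177.0]
force: [-1.0, 0.2, 0.3]
opening: 0.0005
```

Run:
```python
from h import *
st()
W=snap("wrist");S=snap("side");C=snap("scene")
w=np.zeros((600,800,3),np.uint8)
w[:300,:400]=cv2.resize(W["image"],(400,300)); w[300:,:400]=cv2.resize(C["image"][105:180,155:255],(400,300)); w[:400,400:]=cv2.resize(S["image"][225:305,260:340],(400,400),interpolation=cv2.INTER_CUBIC)
cv2.imwrite("pics/k3.png",np.clip(w[:,:,::-1].astype(float)*1.6,0,255))
```

```text
3.95 [ 0.5224 -0.1665  0.0466] jaw 128.3 down [-0.008  0.    -1.   ] F [-1.   0.2  0.3] M [-0.03 -0.11  0.01] op 0.0005 j6 -54.4[ WARN:0@1.023] global loadsave.cpp:1063 imwrite_ Unsupported depth image for selected encoder is fallbacked to CV_8U.
```

View pics/k3.png

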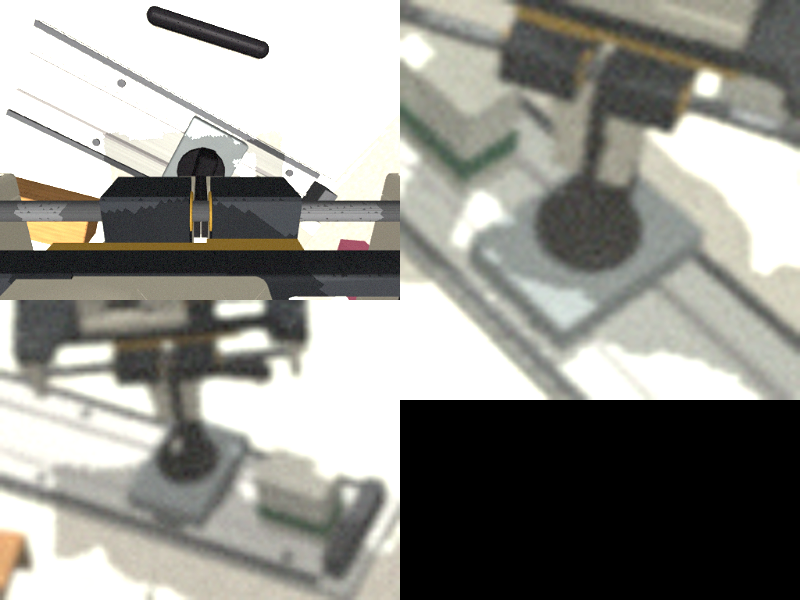

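Still ambiguous. I'll lift clear to see the knob itself.

Emit:
servo_tool:
  deltas:
    - [[0, 0, 0], [0, 0, 0], 4]
    - [[0, 0, 0], [0, 0, 0], 4]
    - [[0, 0, 0], [0, 0, 0], 4]
    - [[0, 0, 0], [0, 0, 0], 4]
    - [[0, 0, 0], [0, 0, 0], 4]

```text
clock: 4.6
tool_pos: [0.5223, -0.1665, 0.0466]
orientation: [48.7, 89.5, 176.9]
force: [-0.6, -0.0, 0.6]
opening: 0.0348
```

Emit:
servo_tool:
  deltas:
    - [[0, 0, 0], [-4, 0, 0], 4]
    - [[0, 0, 0], [-8, 0, 0], 4]
    - [[0, 0, 0], [-10, 0, 0], 4]
    - [[0, 0, 0], [-10, 0, 0], 4]

```text
clock: 5.0
tool_pos: [0.5254, -0.1668, 0.1503]
orientation: [54.5, 89.9, -177.3]
force: [-0.1, -0.3, -0.6]
opening: 0.0397
```

Run:
```python
from h import *
st()
W=snap("wrist");S=snap("side");C=snap("scene")
w=np.zeros((600,800,3),np.uint8)
w[:300,:400]=cv2.resize(W["image"][100:250,150:350],(400,300)); w[300:,:400]=cv2.resize(C["image"][105:180,155:255],(400,300)); w[:400,400:]=cv2.resize(S["image"][225:305,260:340],(400,400),interpolation=cv2.INTER_CUBIC)
cv2.imwrite("pics/k4.png",np.clip(w[:,:,::-1].astype(float)*1.6,0,255).astype(np.uint8))
for p in ((.5242,-.167,.044),(.5242,-.167,.074)): print(pix(W,p),pix(S,p),pix(C,p))
```

```text
5.0 [ 0.5254 -0.1668  0.1503] jaw 128.2 down [-0.002 -0.    -1.   ] F [-0.1 -0.3 -0.6] M [ 0.01 -0.09  0.03] op 0.0397 j6 -54.5
[257.29294848 179.88603168] [297.14933958 270.55477704] [200.93910965 142.67379417]
[257.39799803 187.15111741] [298.46027244 261.24408528] [199.74750183 135.67152703]
```

View pics/k4.png

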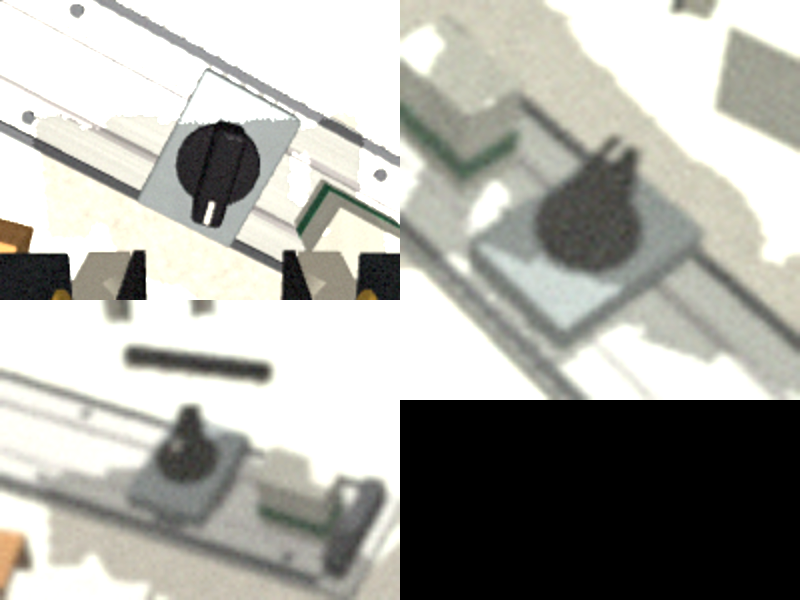

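In k4 the bar has not turned: it is still about 13° off the jaw. The closed fingers never touched it, so I'll check where the tips really are against the predicted TCP pixel.

Run:
```python
from h import *
S=load("side");C=load("scene");o=ctrl.get_obs();p=o["tool_pos"];M=Ro.from_euler('xyz',o["orientation"],degrees=True).as_matrix()
w=np.zeros((400,800,3),np.uint8)
for i,s in enumerate((S,C)):
    im=s["image"].copy(); u,v=pix(s,p); x,y=int(u)-40,int(v)-40
    c=cv2.resize(im[y:y+80,x:x+80],(400,400),interpolation=cv2.INTER_CUBIC)
    for q,col in((p,(255,0,0)),(p+.02*M[:,2],(0,255,0)),(p-.02*M[:,2],(0,255,0)),(p-.019*M[:,0],(255,255,0))):
        a=(pix(s,q)-[x,y])*5; cv2.circle(c,tuple(int(k) for k in a),3,col,-1)
    w[:,400*i:400*i+400]=c; print(u,v)
cv2.imwrite("pics/k5.png",np.clip(w[:,:,::-1].astype(float)*1.4,0,255).astype(np.uint8))
```

```text
301.0352845888984 236.9530806770819
197.23669869643277 117.51786512356465
```

View pics/k5.png

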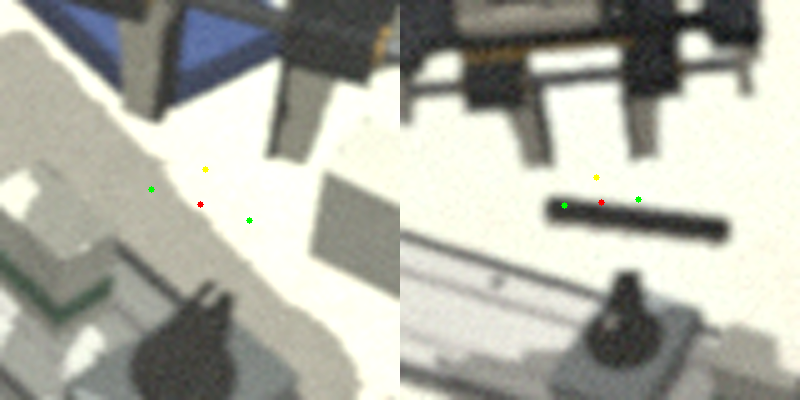

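The visible finger ends sit well above the predicted TCP in both views: side mid (220,138) against (200,204), scene (592,162) against (601,202). I'll triangulate them.

Run:
```python
from h import *
S=load("side");C=load("scene");o=ctrl.get_obs();p=o["tool_pos"]
def tri(a,b):
    P=[]
    for s in(S,C):
        K,R,t=cam(s);P.append(K@np.c_[R,t])
    X=cv2.triangulatePoints(P[0],P[1],np.array(a,float).reshape(2,1),np.array(b,float).reshape(2,1)).ravel();X=X[:3]/X[3]
    return X, pix(S,X)-a, pix(C,X)-b
f=lambda u,v,s:(u/5+int(pix(s,p)[0])-40,v/5+int(pix(s,p)[1])-40)
for a,b in(((150,118),(140,165)),((150,118),(243,158)),((290,160),(243,158)),((290,160),(140,165)),((220,139),(192,162))):
    print(tri(f(*a,S),f(*b,C)))
print("knob top",tri((303.5,254.5),(206,131)), p)
# marker/known check: pink box, fence etc. use stop carriage corner
o=ctrl.get_obs(); print(o["joint_pos"])
```

```text
(array([ 0.5306745 , -0.17252865,  0.18525202]), array([17.51077893,  3.28087477]), array([ 6.7736154 , -1.95395483]))
(array([ 0.50938772, -0.14432326,  0.17976373]), array([-0.53109498, -0.12936291]), array([-0.21673345,  0.06119655]))
(array([ 0.52245895, -0.1600925 ,  0.17694962]), array([-18.3253584,  -4.5856503]), array([-7.81497569,  1.58026392]))
(array([ 0.54269743, -0.18773989,  0.18002941]), array([-0.75935712, -0.145354  ]), array([-0.30702939,  0.06332432]))
(array([ 0.52619156, -0.16587714,  0.17966551]), array([-0.81177434, -0.17684664]), array([-0.33004128,  0.08043557]))
knob top (array([ 0.52085749, -0.15725292,  0.0926516 ]), array([-8.22560415, -1.92064477]), array([-3.50637687,  0.80150604])) [ 0.52259234 -0.16641318  0.14596069]
[  2.74548687  10.84456255 -18.32025319  -0.08532298 -61.36394629
 -54.51788189]
```

Both finger ends triangulate to z≈0.180 while the reported TCP is at 0.146–0.150. The real tips are therefore about 31 mm short of the stated TCP, which explains the miss over the 74 mm bar. I'll work with that offset and confirm by contact.

Emit:
servo_tool:
  deltas:
    - [[7, 0, 0], [3, 0, 0], 4]
    - [[13.5, 0, 0], [6, 0, 0], 4]
    - [[13.5, 0, 0], [9, 0, 0], 4]
    - [[13.5, 0, 0], [9, 0, 0], 4]

```text
clock: 5.55
tool_pos: [0.5175, -0.1661, 0.0511]
orientation: [60.8, 88.9, 175.5]
force: [-0.0, -0.6, -0.5]
opening: 0.04
```

Emit:
servo_tool:
  deltas:
    - [[0, 0, 0], [1, 0, 0], 4]
    - [[0, 0, 0], [2, 0, 0], 4]
    - [[0, 0, 0], [3, 0, 0], 4]
    - [[0, 0, 0], [3.2, 0, 0], 4]
    - [[0, 0, 0], [3.2, 0, 0], 4]

```text
clock: 6.05
tool_pos: [0.5169, -0.1661, 0.019]
orientation: [61.1, 88.9, 175.8]
force: [0.1, -0.0, 0.4]
opening: 0.0401
```

Emit:
servo_tool:
  deltas:
    - [[0, 0, 0], [0, 0, 0], 0]
    - [[0, 0, 0], [0, 0, 0], 0]
    - [[0, 0, 0], [0, 0, 0], 0]
    - [[0, 0, 0], [0, 0, 0], 0]
    - [[0, 0, 0], [0, 0, 0], 0]

```text
clock: 6.55
tool_pos: [0.5175, -0.1666, 0.0195]
orientation: [63.0, 89.0, 177.6]
force: [1.9, -3.1, -0.2]
opening: 0.0157
```

```bash
python3 -c "
from h import *
st()"
```

```text
6.55 [ 0.5175 -0.1666  0.0195] jaw 114.7 down [-0.018  0.001 -1.   ] F [ 1.9 -3.1 -0.2] M [-1.56 -0.56 -0.09] op 0.0157 j6 -68.0
```

Gripped at 15.7 mm, which matches the bar. I'll re-centre on the axis (+6 mm x) before turning.

```bash
python3 -c "
from h import *
st((.5238,-.167,.0195))"
```

```text
6.55 [ 0.5175 -0.1666  0.0195] jaw 114.7 down [-0.018  0.001 -1.   ] F [ 1.9 -3.1 -0.2] M [-1.56 -0.56 -0.09] op 0.0157 j6 -68.0
(0.5238, -0.167, 0.0195) [-0.01 -0.55 -0.3 ]
```

Emit:
servo_tool:
  deltas:
    - [[0, 0, 0], [0, 0, 0], 3.2]
    - [[0, 0, 0], [0, 0, 0], 3.2]
    - [[0, 0, 0], [0, 0, 0], 3.2]
    - [[0, 0.4, -0.9], [0, -0.55, -0.3], 3.2]
    - [[0, 0.4, -0.9], [0, -0.55, -0.3], 3.2]

```text
clock: 7.05
tool_pos: [0.5242, -0.1669, 0.0193]
orientation: [-43.8, 89.9, 70.9]
force: [-0.2, -0.4, -0.1]
opening: 0.0317
```

Emit:
servo_tool:
  deltas:
    - [[0, 0, 0], [0, 0, 0], 0]
    - [[0, 0, 0], [0, 0, 0], 0]
    - [[0, 0, 0], [0, 0, 0], 0]
    - [[0, 0, 0], [0, 0, 0], 0]

```text
clock: 7.45
tool_pos: [0.5233, -0.1662, 0.0192]
orientation: [3.1, 89.9, 117.7]
force: [-3.1, 5.6, 4.6]
opening: 0.0159
```

Emit:
servo_tool:
  deltas:
    - [[-6, 0, 0], [0, 0, 0], 0]
    - [[-12, 0, 0], [0, 0, 0], 0]
    - [[-18, 0, 0], [0, 0, 0], 0]
    - [[-24, 0, 0], [0, 0, 0], 0]
    - [[-30, 0, 0], [0, 0, 0], 0]

```text
clock: 7.95
tool_pos: [0.524, -0.1668, 0.0193]
orientation: [-61.5, 89.9, 83.4]
force: [3.9, -3.8, -4.5]
opening: 0.0157
```

```bash
python3 -c "
from h import *
st()"
```

```text
7.95 [ 0.524  -0.1668  0.0193] jaw 144.9 down [ 0.     0.001 -1.   ] F [ 3.9 -3.8 -4.5] M [-1.7  -1.21 -0.06] op 0.0157 j6 -37.7
```

Emit:
servo_tool:
  deltas:
    - [[-6, 0, 0], [0, 0, 0], 0]
    - [[-12, 0, 0], [0, 0, 0], 0]
    - [[-18, 0, 0], [0, 0, 0], 0]
    - [[-24, 0, 0], [0, 0, 0], 0]
    - [[-30, 0, 0], [0, 0, 0], 0]

```text
clock: 8.45
tool_pos: [0.5253, -0.1668, 0.0193]
orientation: [-147.2, 89.9, 27.9]
force: [4.7, -1.0, -4.5]
opening: 0.0158
```

Emit:
servo_tool:
  deltas:
    - [[-6, 0, 0], [0, 0, 0], 0]
    - [[-12, 0, 0], [0, 0, 0], 0]
    - [[-16, 0, 0], [0, 0, 0], 0]
    - [[-16, 0, 0], [0, 0, 0], 0]

```text
clock: 8.85
tool_pos: [0.5261, -0.1667, 0.0193]
orientation: [-170.7, 89.8, 20.4]
force: [3.7, -0.3, -4.0]
opening: 0.0161
```

```bash
python3 -c "
from h import *
st((.524+.11*.183,-.1668-.11*.983,.0193))"
```

```text
8.85 [ 0.5261 -0.1667  0.0193] jaw -168.8 down [ 0.004  0.001 -1.   ] F [ 3.7 -0.3 -4. ] M [-0.3  -1.22 -0.29] op 0.0161 j6 8.5
(0.54413, -0.27493, 0.0193) [-1.000e-02  1.096e+01  3.300e-01]
```

Free, at the end stop. Now I'll slide the stop back 11 cm.

Emit:
servo_tool:
  deltas:
    - [[0, 0, 0], [0, 1.5, 0], 0]
    - [[0, 0, 0], [0, 3, 0.05], 0]
    - [[0, 0, 0], [0, 4.5, 0.05], 0]
    - [[0, 0, 0], [0, 6, 0.1], 0]
    - [[0, 0, 0], [0, 6, 0.1], 0]

```text
clock: 9.35
tool_pos: [0.5371, -0.2285, 0.0192]
orientation: [176.9, 89.8, 8.0]
force: [0.5, -1.5, 1.4]
opening: 0.0155
```

Emit:
servo_tool:
  deltas:
    - [[0, 0, 0], [0, 1.5, 0], 0]
    - [[0, 0, 0], [0, 3, 0.05], 0]
    - [[0, 0, 0], [0, 4.5, 0.05], 0]
    - [[0, 0, 0], [0, 5, 0.05], 0]
    - [[0, 0, 0], [0, 5, 0.05], 0]

```text
clock: 9.85
tool_pos: [0.5461, -0.2789, 0.0192]
orientation: [167.9, 89.8, -1.1]
force: [-0.7, -1.4, 1.4]
opening: 0.0161
```

Emit:
servo_tool:
  deltas:
    - [[0, 0, 0], [0, 0, 0], 4]
    - [[0, 0, 0], [0, 0, 0], 4]
    - [[0, 0, 0], [0, 0, 0], 4]
    - [[0, 0, 0], [0, 0, 0], 4]
    - [[0, 0, 0], [0, 0, 0], 4]

```text
clock: 10.35
tool_pos: [0.5462, -0.2786, 0.0193]
orientation: [168.5, 89.8, -0.5]
force: [-0.8, -0.4, -0.2]
opening: 0.0396
```

Emit:
servo_tool:
  deltas:
    - [[0, 0, 0], [-4, 0, 0], 4]
    - [[0, 0, 0], [-8, 0, 0], 4]
    - [[0, 0, 0], [-12, 0, 0], 4]
    - [[0, 0, 0], [-13, 0, 0], 4]
    - [[0, 0, 0], [-13, 0, 0], 4]

```text
clock: 10.85
tool_pos: [0.547, -0.2788, 0.1516]
orientation: [162.6, 89.5, -6.4]
force: [-0.3, -0.2, -0.1]
opening: 0.04
```

Run:
```python
from h import *
st()
S=snap("side");C=snap("scene")
w=np.zeros((600,800,3),np.uint8)
w[:420,:420]=cv2.resize(S["image"][215:355,225:365],(420,420),interpolation=cv2.INTER_CUBIC)
w[:380,420:]=cv2.resize(C["image"][100:200,170:270],(380,380),interpolation=cv2.INTER_CUBIC)
cv2.imwrite("pics/p1.png",w[:,:,::-1])
for n,s in(("side",S),("scene",C)):
    print(n,[pix(s,p).round(1) for p in((.504,-.046,.034),(.504,-.046,.01),(.510,-.08,.066))])
```

```text
10.85 [ 0.547  -0.2788  0.1516] jaw -169.0 down [ 0.008 -0.001 -1.   ] F [-0.3 -0.2 -0.1] M [-0.02  0.08  0.03] op 0.04 j6 19.8
side [array([260.7, 240.1]), array([260.4, 247.1]), array([270.9, 239.1])]
scene [array([239.8, 157.5]), array([240.2, 162.8]), array([228. , 146.6])]
```

View pics/p1.png

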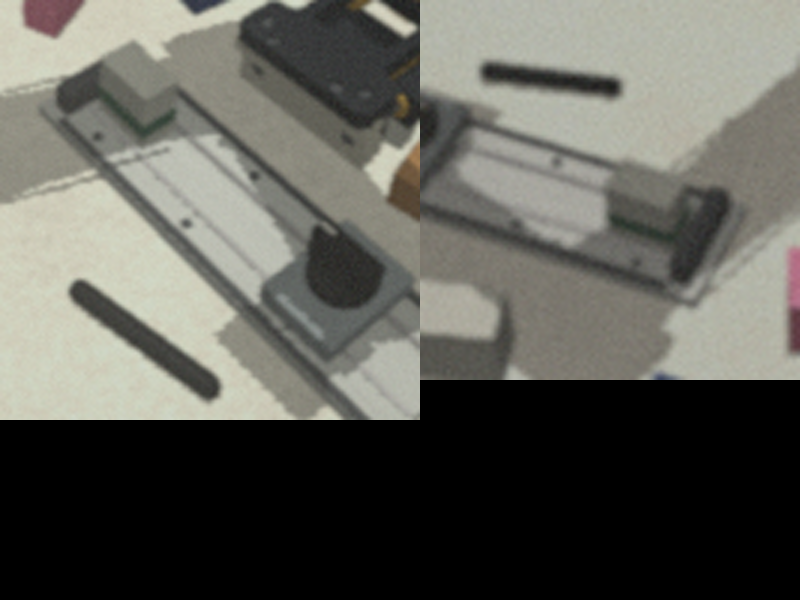

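The stop is slid back, with the stop at side crop (335,285), and the sample stands untouched by the fence at (137,90). Before placing, I'll work out where the tray, mug, pink box and others are.

Run:
```python
from h import *
S=load("side");C=load("scene")
def mask(s,box,f):
    x0,y0,x1,y1=box; im=s["image"][y0:y1,x0:x1].astype(int); m=f(im[...,0],im[...,1],im[...,2]).astype(np.uint8)
    n,l,stt,ce=cv2.connectedComponentsWithStats(m); k=1+np.argmax(stt[1:,4]); c=cv2.findContours((l==k).astype(np.uint8),0,2)[0][0].reshape(-1,2)+[x0,y0]
    return c
c=mask(S,(255,170,330,225),lambda r,g,b:(b>r*1.5))
h=cv2.convexHull(c).reshape(-1,2)
for z in(.025,):
    w=np.array([ray(S,*p,z)[:2] for p in h],np.float32)*1000; print("tray side",cv2.minAreaRect(w))
c=mask(C,(210,190,285,252),lambda r,g,b:(b>r*1.5)); h=cv2.convexHull(c).reshape(-1,2)
w=np.array([ray(C,*p,.025)[:2] for p in h],np.float32)*1000; print("tray scene",cv2.minAreaRect(w))
print("mug",ray(S,335,176,.085),ray(C,203,224,.085))
print("pink",ray(S,243,206,.056),"jar",ray(S,184,207,.07),"carton1",ray(S,349,231,.06))
st((.509,-.079,.10),(.509,-.079,.005))
```

```text
tray side ((667.1751098632812, 64.26240539550781), (96.54289245605469, 107.31610870361328), 4.29290246963501)
tray scene ((673.7489624023438, 81.74183654785156), (94.64451599121094, 126.78636932373047), 7.758896827697754)
mug [0.7691426  0.02355653 0.085     ] [0.7594334  0.02036168 0.085     ]
pink [0.51128288 0.05859614 0.056     ] jar [0.37522389 0.10741907 0.07      ] carton1 [ 0.68674359 -0.13757772  0.06      ]
10.95 [ 0.5451 -0.2782  0.1483] jaw -169.0 down [ 0.003  0.001 -1.   ] F [-0.6 -0.4 -0.5] M [-0.01  0.1  -0.03] op 0.0397 j6 19.8
(0.509, -0.079, 0.1) [  4.84 -20.24  -0.24]
(0.509, -0.079, 0.005) [ 14.34 -20.24  -0.21]
```

Emit:
servo_tool:
  deltas:
    - [[0, 0, 0], [1, -5, 0], 5]
    - [[0, 0, 0], [2, -10, 0], 5]
    - [[0, 0, 0], [4, -15, -0.1], 5]
    - [[0, 0, 0], [4.8, -20.2, -0.2], 5]
    - [[0, 0, 0], [4.8, -20.2, -0.2], 5]

```text
clock: 11.45
tool_pos: [0.5057, -0.0762, 0.0976]
orientation: [-28.8, 89.9, 162.4]
force: [-0.2, 0.2, 0.1]
opening: 0.0498
```

```bash
python3 -c "
from h import *
st((.509,-.079,.005))"
```

```text
11.45 [ 0.5057 -0.0762  0.0976] jaw -168.8 down [-0.002  0.001 -1.   ] F [-0.2  0.2  0.1] M [-0.07 -0.02 -0.01] op 0.0498 j6 -2.2
(0.509, -0.079, 0.005) [ 9.26  0.35 -0.28]
```

Emit:
servo_tool:
  deltas:
    - [[0, 0, 0], [3, 0.3, -0.3], 5]
    - [[0, 0, 0], [6, 0.3, -0.3], 5]
    - [[0, 0, 0], [8, 0.3, -0.3], 5]
    - [[0, 0, 0], [9.3, 0.3, -0.3], 5]
    - [[0, 0, 0], [9.3, 0.3, -0.3], 5]

```text
clock: 11.95
tool_pos: [0.5064, -0.0792, 0.0015]
orientation: [-8.2, 89.5, -177.1]
force: [-0.1, -0.2, 0.2]
opening: 0.0497
```

Emit:
servo_tool:
  deltas:
    - [[0, 0, 0], [0, 0, 0], 0]
    - [[0, 0, 0], [0, 0, 0], 0]
    - [[0, 0, 0], [0, 0, 0], 0]
    - [[0, 0, 0], [0, 0, 0], 0]
    - [[0, 0, 0], [0, 0, 0], 0]

```text
clock: 12.45
tool_pos: [0.507, -0.0791, 0.0021]
orientation: [-9.4, 89.6, -178.2]
force: [0.9, -1.2, 0.8]
opening: 0.032
```

Emit:
servo_tool:
  deltas:
    - [[0, 0, 0], [-3, 0, 0], 0]
    - [[0, 0, 0], [-6, 0, 0], 0]
    - [[0, 0, 0], [-9, 0, 0], 0]
    - [[0, 0, 0], [-10, 0, 0], 0]
    - [[0, 0, 0], [-10, 0, 0], 0]

```text
clock: 12.95
tool_pos: [0.5086, -0.0789, 0.1037]
orientation: [-19.7, 89.8, 171.4]
force: [-0.4, -0.9, -0.8]
opening: 0.0321
```

```bash
python3 -c "
from h import *
st((.655,.102,.105))"
```

```text
12.95 [ 0.5086 -0.0789  0.1037] jaw -168.9 down [-0.003  0.001 -1.   ] F [-0.4 -0.9 -0.8] M [-0.02 -0.02  0.02] op 0.0321 j6 -1.8
(0.655, 0.102, 0.105) [ -0.17 -14.92 -17.86]
```

Emit:
servo_tool:
  deltas:
    - [[0, 0, 0], [0, -3, -3.6], 0]
    - [[0, 0, 0], [0, -6, -7.2], 0]
    - [[0, 0, 0], [-0.2, -9, -10.7], 0]
    - [[0, 0, 0], [-0.2, -12, -14.3], 0]
    - [[0, 0, 0], [-0.2, -14.9, -17.9], 0]

```text
clock: 13.45
tool_pos: [0.6554, 0.1032, 0.1032]
orientation: [-9.3, 89.7, -178.2]
force: [2.1, -0.2, 0.0]
opening: 0.0321
```

Emit:
servo_tool:
  deltas:
    - [[0, 0, 0], [0, 0, 0], 0]
    - [[0, 0, 0], [0, 0, 0], 0]

```text
clock: 13.65
tool_pos: [0.6542, 0.1039, 0.1]
orientation: [-2.8, 89.4, -171.6]
force: [-0.7, -0.8, -0.8]
opening: 0.0319
```

```bash
python3 -c "
from h import *
st((.655,.102,.0))"
```

```text
13.65 [0.6542 0.1039 0.1   ] jaw -168.8 down [-0.01  -0.002 -1.   ] F [-0.7 -0.8 -0.8] M [-0.09  0.07  0.05] op 0.0319 j6 -14.4
(0.655, 0.102, 0.0) [ 9.99  0.21 -0.14]
```

Emit:
servo_tool:
  deltas:
    - [[0, 0, 0], [4, 0.2, -0.1], 0]
    - [[0, 0, 0], [8, 0.2, -0.1], 0]
    - [[0, 0, 0], [9, 0.2, -0.1], 0]
    - [[0, 0, 0], [9.6, 0.2, -0.1], 0]
    - [[0, 0, 0], [9.6, 0.2, -0.1], 0]

```text
clock: 14.15
tool_pos: [0.6548, 0.1016, 0.0045]
orientation: [-1.3, 89.4, -170.1]
force: [-0.0, -0.6, -0.0]
opening: 0.0324
```

Emit:
servo_tool:
  deltas:
    - [[0, 0, 0], [0.2, 0, 0], 0]
    - [[0, 0, 0], [0.2, 0, 0], 0]
    - [[0, 0, 0], [0.2, 0, 0], 4.6]
    - [[0, 0, 0], [0.2, 0, 0], 4.6]
    - [[0, 0, 0], [0.2, 0, 0], 4.6]

```text
clock: 14.65
tool_pos: [0.6551, 0.1017, 0.003]
orientation: [-2.0, 89.5, -170.8]
force: [0.5, -0.4, 1.3]
opening: 0.0451
```

Emit:
servo_tool:
  deltas:
    - [[0, 0, 0], [0, 0, 0], 4.6]
    - [[0, 0, 0], [-4, 0, 0], 4.6]
    - [[0, 0, 0], [-8, 0, 0], 4.6]
    - [[0, 0, 0], [-12, 0, 0], 4.6]
    - [[0, 0, 0], [-12, 0, 0], 4.6]

```text
clock: 15.15
tool_pos: [0.66, 0.1028, 0.13]
orientation: [-135.4, 89.9, 55.8]
force: [-0.3, 0.3, -0.3]
opening: 0.0459
```

```bash
python3 -c "
from h import *
p=np.array([-.19,.982,0])
A=np.array([.4651,.2352,.034]);B=np.array([.5478,.2512,.034])
st(A+.021*p+[0,0,.05],B+.021*p+[0,0,.05])"
```

```text
15.15 [0.66   0.1028 0.13  ] jaw -168.8 down [ 0.001  0.001 -1.   ] F [-0.3  0.3 -0.3] M [ 0.02 -0.07  0.03] op 0.0459 j6 -14.3
[0.46111  0.255822 0.084   ] [  4.6  -18.88  16.53]
[0.54381  0.271822 0.084   ] [  4.61 -18.84   8.11]
```

Emit:
servo_tool:
  deltas:
    - [[0, 0, 0], [0, -4, 1.6], 0]
    - [[0, 0, 0], [0, -8, 3.2], 0]
    - [[0, 0, 0], [1, -12, 4.9], 0]
    - [[0, 0, 0], [2, -16, 6.5], 0]
    - [[0, 0, 0], [3, -18.8, 8.1], 0]

```text
clock: 15.65
tool_pos: [0.5429, 0.2735, 0.0999]
orientation: [-139.2, 89.9, 52.1]
force: [-0.8, 0.2, 0.5]
opening: 0.0118
```

Emit:
servo_tool:
  deltas:
    - [[0, 0, 0], [0, 0, 0], 0]
    - [[0, 0, 0], [0, 0, 0], 0]

```text
clock: 15.85
tool_pos: [0.5424, 0.2743, 0.0999]
orientation: [-142.0, 89.9, 49.5]
force: [0.8, 0.3, 0.0]
opening: 0.001
```

Run:
```python
from h import *
C=snap("scene");S=snap("side");W=snap("wrist")
def tops(s,box,lo,z,a0,a1):
    x0,y0,x1,y1=box; im=s["image"][y0:y1,x0:x1].astype(int); m=(im.min(2)>lo).astype(np.uint8)
    for c in cv2.findContours(m,0,2)[0]:
        a=cv2.contourArea(c)
        if a0<a<a1:
            w=np.array([ray(s,*(p[0]+[x0,y0]),z)[:2] for p in c],np.float32)*1000; print(a,cv2.minAreaRect(w))
print("scene");tops(C,(305,175,352,232),110,.034,100,260)
print("side");tops(S,(178,162,242,193),100,.034,60,260)
st()
b=S["image"]; w=np.zeros((400,800,3),np.uint8); w[:300,:400]=cv2.resize(W["image"],(400,300)); w[:,400:]=cv2.resize(b[150:250,170:350],(400,400))if 0 else cv2.copyMakeBorder(cv2.resize(b[140:240,170:370],(400,200)),0,200,0,0,0)
cv2.imwrite("pics/q1.png",w[:,:,::-1])
```

```text
scene
side
90.0 ((463.8330078125, 234.89602661132812), (28.139455795288086, 60.13321304321289), 13.362788200378418)
83.5 ((574.3765869140625, 251.01242065429688), (57.25831604003906, 51.58283996582031), 63.047996520996094)
165.0 ((476.0212707519531, 301.2411804199219), (138.2429656982422, 43.99656677246094), 13.43458366394043)
16.0 [0.5436 0.2731 0.1003] jaw -168.7 down [ 0.002  0.002 -1.   ] F [0.6 0.1 0.1] M [-0.03  0.04 -0.01] op 0.0005 j6 -33.8
```

View pics/q1.png

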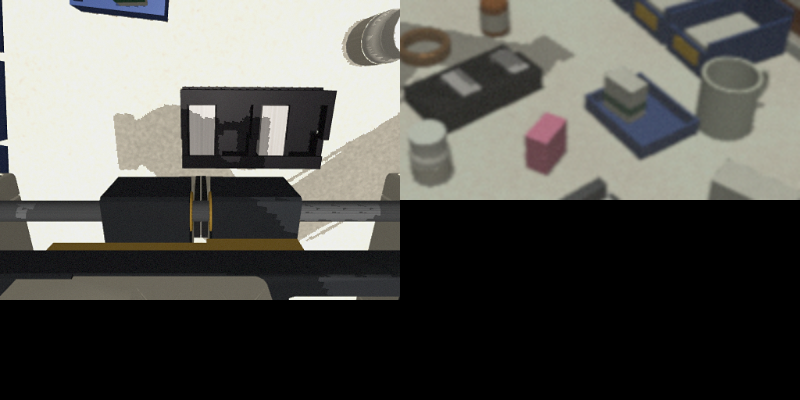

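The sample stands in the tray at (625,92) in the crop. Both blocks are in place, at wrist (201,130) and (274,130). I'll measure them from the wrist view and press the first.

Run:
```python
from h import *
s=load("wrist"); im=s["image"].astype(int); m=(im.min(2)>130).astype(np.uint8); m[:128]=0;m[205:]=0;m[:,:236]=0;m[:,395:]=0
for c in cv2.findContours(m,0,2)[0]:
    if cv2.contourArea(c)>300:
        w=np.array([ray(s,*p[0],.034)[:2] for p in c],np.float32)*1000; print(cv2.boundingRect(c),cv2.minAreaRect(w))
p=np.array([-.193,.981,0])
B=np.array([.5478,.2512,0])
st(B+.021*p+[0,0,.009])
```

```text
(331, 135, 38, 64) ((464.63726806640625, 234.32830810546875), (29.487363815307617, 58.87803649902344), 11.310415267944336)
(242, 135, 33, 64) ((546.8237915039062, 250.8399200439453), (28.991806030273438, 58.99247360229492), 11.543766021728516)
16.0 [0.5436 0.2731 0.1003] jaw -168.7 down [ 0.002  0.002 -1.   ] F [0.6 0.1 0.1] M [-0.03  0.04 -0.01] op 0.0005 j6 -33.8
[0.543747 0.271801 0.009   ] [9.13 0.14 0.03]
```

Emit:
servo_tool:
  deltas:
    - [[0, 0, 0], [3, 0.1, 0], 0]
    - [[0, 0, 0], [6, 0.1, 0], 0]
    - [[0, 0, 0], [8, 0.1, 0], 0]
    - [[0, 0, 0], [9.2, 0.1, 0], 0]
    - [[0, 0, 0], [9.2, 0.1, 0], 0]

```text
clock: 16.5
tool_pos: [0.5438, 0.2709, 0.0068]
orientation: [-105.0, 90.0, 86.1]
force: [-0.3, 0.2, 0.8]
opening: 0.0005
```

Emit:
servo_tool:
  deltas:
    - [[0, 0, 0], [0.2, 0, 0], 0]
    - [[0, 0, 0], [0.4, 0, 0], 0]
    - [[0, 0, 0], [0.4, 0, 0], 0]

```text
clock: 16.8
tool_pos: [0.5442, 0.2711, 0.0035]
orientation: [-139.8, 89.9, 51.3]
force: [0.3, -0.6, 1.3]
opening: 0.0
```

Emit:
servo_tool:
  deltas:
    - [[0, 0, 0], [0.2, 0, 0], 0]
    - [[0, 0, 0], [0.4, 0, 0], 0]
    - [[0, 0, 0], [0.4, 0, 0], 0]

```text
clock: 17.1
tool_pos: [0.5441, 0.2711, -0.0006]
orientation: [-138.4, 89.9, 52.8]
force: [-0.4, 0.3, 0.8]
opening: 0.0
```

```bash
python3 -c "
from h import *
st()"
```

```text
17.1 [ 0.5441  0.2711 -0.0006] jaw -168.8 down [ 0.001  0.001 -1.   ] F [-0.4  0.3  0.8] M [-0.02  0.05  0.02] op 0.0 j6 -33.7
```

Emit:
servo_tool:
  deltas:
    - [[0, 0, 0], [0.2, 0, 0], 0]
    - [[0, 0, 0], [0.3, 0, 0], 0]
    - [[0, 0, 0], [0.3, 0, 0], 0]

```text
clock: 17.4
tool_pos: [0.544, 0.271, -0.0038]
orientation: [-133.0, 89.9, 58.1]
force: [-0.1, 0.1, -0.6]
opening: 0.0005
```

Emit:
servo_tool:
  deltas:
    - [[0, 0, 0], [0.2, 0, 0], 0]
    - [[0, 0, 0], [0.3, 0, 0], 0]
    - [[0, 0, 0], [0.3, 0, 0], 0]

```text
clock: 17.7
tool_pos: [0.5442, 0.2718, -0.0065]
orientation: [-135.5, 89.9, 55.6]
force: [-2.8, 3.0, 3.4]
opening: 0.0005
```

Run:
```python
from h import *
S=snap("side");C=snap("scene");st()
for n,s in(("side",S),("scene",C)):
    print(n,[pix(s,p).round(1) for p in((.5472,.251,.034),(.553,.222,.034),(.5525,.225,.05))])
w=np.zeros((400,800,3),np.uint8); w[:,:400]=cv2.resize(S["image"][140:200,190:250],(400,400),interpolation=cv2.INTER_CUBIC);w[:,400:]=cv2.resize(C["image"][165:245,290:370],(400,400),interpolation=cv2.INTER_CUBIC)
cv2.imwrite("pics/q2.png",w[:,:,::-1])
```

```text
17.8 [ 0.5442  0.2717 -0.0065] jaw -168.8 down [ 0.001  0.002 -1.   ] F [-2.1  2.6  4.2] M [1.16 0.62 0.  ] op 0.0003 j6 -33.7
side [array([224. , 169.8]), array([230.1, 174.4]), array([229.3, 169.4])]
scene [array([325.6, 215.5]), array([314.7, 212.1]), array([316.3, 209.1])]
```

View pics/q2.png

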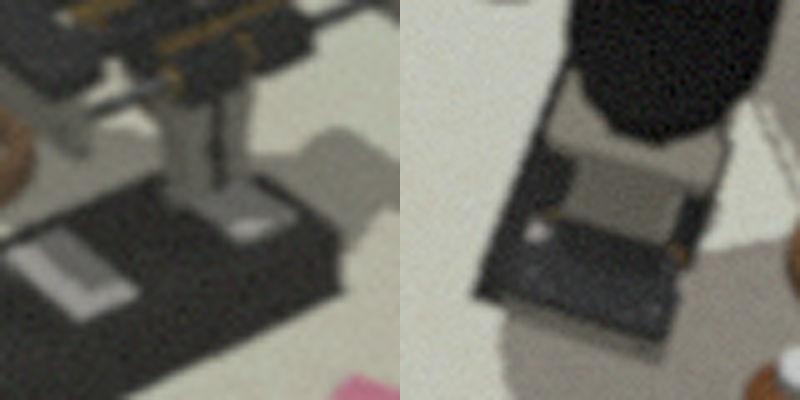

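Contact shows now (about 4 N) and the block still looks flat. Pressing on in small steps.

Emit:
servo_tool:
  deltas:
    - [[0, 0, 0], [0.2, 0, 0], 0]
    - [[0, 0, 0], [0.3, 0, 0], 0]
    - [[0, 0, 0], [0.3, 0, 0], 0]

```text
clock: 18.1
tool_pos: [0.5447, 0.2733, -0.0088]
orientation: [-136.5, 89.7, 54.7]
force: [-3.0, 6.3, 6.2]
opening: 0.0006
```

Emit:
servo_tool:
  deltas:
    - [[0, 0, 0], [0.2, 0, 0], 0]
    - [[0, 0, 0], [0.2, 0, 0], 0]

```text
clock: 18.3
tool_pos: [0.5449, 0.2745, -0.0105]
orientation: [-134.3, 89.6, 57.0]
force: [-3.4, 5.8, 3.8]
opening: 0.0005
```

```bash
python3 -c "
from h import *
st()"
```

```text
18.3 [ 0.5449  0.2745 -0.0105] jaw -168.8 down [ 0.004  0.006 -1.   ] F [-3.4  5.8  3.8] M [ 2.12  1.3  -0.  ] op 0.0005 j6 -33.7
```

Emit:
servo_tool:
  deltas:
    - [[0, 0, 0], [0.2, 0, 0], 0]
    - [[0, 0, 0], [0.3, 0, 0], 0]
    - [[0, 0, 0], [0.3, 0, 0], 0]

```text
clock: 18.6
tool_pos: [0.5449, 0.2759, -0.0131]
orientation: [-132.2, 89.5, 59.1]
force: [-5.8, 6.2, 5.4]
opening: 0.0004
```

```bash
python3 -c "
from h import *
st(); s=snap('side'); im=s['image'].copy(); cv2.imwrite('pics/q3.png',cv2.resize(im[140:200,190:250],(400,400),interpolation=cv2.INTER_CUBIC)[:,:,::-1])"
```

```text
18.6 [ 0.5449  0.2759 -0.0131] jaw -168.7 down [ 0.004  0.007 -1.   ] F [-5.8  6.2  5.4] M [ 2.5   1.91 -0.02] op 0.0004 j6 -33.7
```

View pics/q3.png

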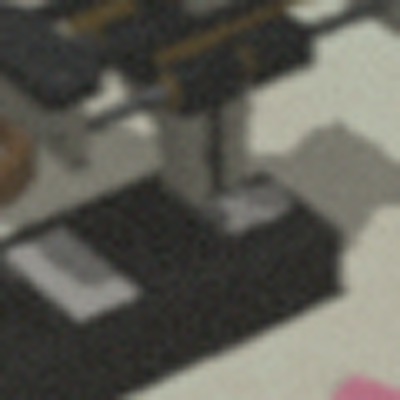

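The block is tipped: its bright top is foreshortened at (250,205). I'll lift and do the second one the same way.

Emit:
servo_tool:
  deltas:
    - [[0, 0, 0], [-2, 0, 0], 0]
    - [[0, 0, 0], [-5, 0, 0], 0]
    - [[0, 0, 0], [-7, 0, 0], 0]
    - [[0, 0, 0], [-7, 0, 0], 0]

```text
clock: 19.05
tool_pos: [0.5461, 0.276, 0.0598]
orientation: [-140.4, 89.3, 50.8]
force: [-0.5, 0.2, 0.1]
opening: 0.0004
```

Run:
```python
from h import *
st((.4606,.2553,.055)); S=snap("side")
x0,y0,x1,y1=178,155,245,193
im=S["image"][y0:y1,x0:x1].astype(int); m=(im.min(2)>85).astype(np.uint8)
for c in cv2.findContours(m,0,2)[0]:
    a=cv2.contourArea(c)
    if 30<a<400: print(a,cv2.boundingRect(c+[[x0,y0]]), cv2.minAreaRect(np.array([ray(S,*(p[0]+[x0,y0]),.034)[:2] for p in c],np.float32)*1000))
```

```text
19.05 [0.5461 0.276  0.0598] jaw -168.7 down [ 0.008  0.01  -1.   ] F [-0.5  0.2  0.1] M [ 0.01 -0.03 -0.01] op 0.0004 j6 -33.7
(0.4606, 0.2553, 0.055) [0.39 0.37 8.79]
120.0 (191, 175, 20, 13) ((463.97955322265625, 234.06756591796875), (30.9985294342041, 62.45069885253906), 15.304643630981445)
40.5 (178, 161, 12, 6) ((451.9830322265625, 337.2517395019531), (26.556917190551758, 34.48939514160156), 62.75040054321289)
```

Emit:
servo_tool:
  deltas:
    - [[0, -0.5, 0.5], [0.2, 0.2, 4], 0]
    - [[0, -0.5, 0.5], [0.4, 0.4, 8.8], 0]
    - [[0, -0.5, 0.5], [0.4, 0.4, 8.8], 0]

```text
clock: 19.4
tool_pos: [0.4533, 0.2499, 0.051]
orientation: [30.6, 89.5, -138.2]
force: [1.6, 0.3, 0.4]
opening: 0.0006
```

```bash
python3 -c "
from h import *
st((.4606,.2553,.0))"
```

```text
19.4 [0.4533 0.2499 0.051 ] jaw -168.8 down [-0.007 -0.006 -1.   ] F [1.6 0.3 0.4] M [ 0.11 -0.18  0.03] op 0.0006 j6 -39.3
(0.4606, 0.2553, 0.0) [ 5.09 -0.41 -0.87]
```

Emit:
servo_tool:
  deltas:
    - [[0, 0, 0], [2, -0.4, -0.9], 0]
    - [[0, 0, 0], [4, -0.4, -0.9], 0]
    - [[0, 0, 0], [5, -0.4, -0.9], 0]
    - [[0, 0, 0], [5, -0.4, -0.9], 0]

```text
clock: 19.8
tool_pos: [0.4597, 0.2537, -0.0011]
orientation: [32.7, 89.2, -136.1]
force: [0.1, -0.0, 0.3]
opening: 0.0002
```

```bash
python3 -c "
from h import *
st((.4606,.2553,-.005))"
```

```text
19.8 [ 0.4597  0.2537 -0.0011] jaw -168.8 down [-0.01 -0.01 -1.  ] F [ 0.1 -0.   0.3] M [0.   0.05 0.01] op 0.0002 j6 -39.0
(0.4606, 0.2553, -0.005) [ 0.39 -0.14 -0.13]
```

Emit:
servo_tool:
  deltas:
    - [[0, 0.6, -0.4], [0.2, -0.1, -0.1], 0]
    - [[0, 0.6, -0.4], [0.4, -0.1, -0.1], 0]
    - [[0, 0.6, -0.4], [0.5, -0.1, -0.1], 0]
    - [[0, 0.6, -0.4], [0.6, -0.1, -0.1], 0]
    - [[0, 0.6, -0.4], [0.7, -0.1, -0.1], 0]

```text
clock: 20.3
tool_pos: [0.461, 0.2559, -0.0074]
orientation: [-115.9, 89.9, 75.3]
force: [-3.7, 4.4, 4.6]
opening: 0.0005
```

Emit:
servo_tool:
  deltas:
    - [[0, 0, 0], [0.1, 0, 0], 0]
    - [[0, 0, 0], [0.3, 0, 0], 0]
    - [[0, 0, 0], [0.4, 0, 0], 0]
    - [[0, 0, 0], [0.4, 0, 0], 0]

```text
clock: 20.7
tool_pos: [0.4617, 0.2579, -0.0108]
orientation: [-127.7, 89.7, 63.5]
force: [-4.9, 7.7, 5.3]
opening: 0.0003
```

```bash
python3 -c "
from h import *
st()"
```

```text
20.7 [ 0.4617  0.2579 -0.0108] jaw -168.8 down [ 0.002  0.004 -1.   ] F [-4.9  7.7  5.3] M [ 2.82  1.83 -0.01] op 0.0003 j6 -39.1
```

Emit:
servo_tool:
  deltas:
    - [[0, 0, 0], [0.2, 0, 0], 0]
    - [[0, 0, 0], [0.3, 0, 0], 0]
    - [[0, 0, 0], [0.3, 0, 0], 0]
    - [[0, 0, 0], [-2, 0, 0], 0]
    - [[0, 0, 0], [-5, 0, 0], 0]

```text
clock: 21.2
tool_pos: [0.4603, 0.2562, 0.0382]
orientation: [-39.2, 89.9, 152.0]
force: [0.7, -0.4, 0.3]
opening: 0.0005
```

Emit:
servo_tool:
  deltas:
    - [[0, 0, 0], [-3, 0, -4], 4]
    - [[0, 0, 0], [-6, 0, -8.5], 4.5]
    - [[0, 0, 0], [-6, 0, -8.5], 4.5]
    - [[0, 0, 0], [-6, 0, -8.5], 4.5]

```text
clock: 21.6
tool_pos: [0.5445, 0.2724, 0.0978]
orientation: [-39.7, 89.9, 151.4]
force: [-0.8, -0.4, -1.7]
opening: 0.0269
```

Run:
```python
from h import *
st(); W=snap("wrist");S=snap("side")
cv2.imwrite("pics/q4.png",np.hstack([cv2.resize(W["image"][110:230,220:420],(500,300),interpolation=cv2.INTER_CUBIC),cv2.resize(S["image"][145:205,175:235],(300,300),interpolation=cv2.INTER_CUBIC)])[:,:,::-1])
for n,q in (("A",(.4648,.2347)),("B",(.5472,.251))):
    p=np.array([-.198,.98]); 
    for s,z in((-17,.049),(-24.6,.0376)): print(n,s,pix(W,(*(np.array(q)+p*s/1000),z)))
```

```text
21.6 [0.5445 0.2724 0.0978] jaw -168.9 down [-0.001  0.001 -1.   ] F [-0.8 -0.4 -1.7] M [-0.08  0.13 -0.  ] op 0.0269 j6 -33.7
A -17 [357.44654417 153.18262775]
A -24.6 [353.91922323 142.60715169]
B -17 [258.44068457 153.26085221]
B -24.6 [258.33027019 142.68167531]
```

View pics/q4.png

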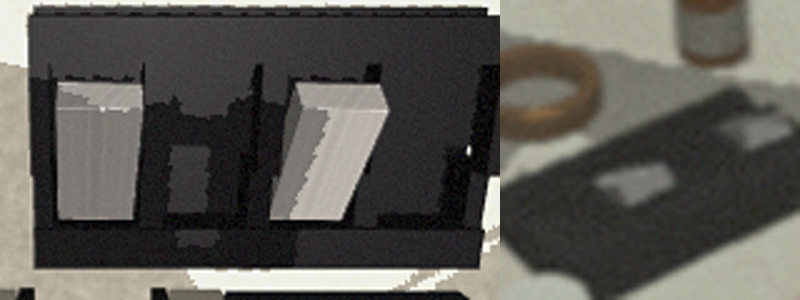

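Both blocks are tipped, with ridge edges at wrist (260,153) and (358,153), within 1.6 px of where the geometry predicts. I'll tilt the tool 34° to match and take the first one.

Emit:
servo_tool:
  deltas:
    - [[0, 0, 8], [0.5, 0.6, 0], 4.5]
    - [[0, 0, 16], [1, 1.2, 0], 4.5]
    - [[0, 0, 24], [1, 2, 0.1], 4.5]
    - [[0, 0, 32], [1, 2.3, 0.1], 4.5]
    - [[0, 0, 34], [1, 2.3, 0.1], 4.5]

```text
clock: 22.2
tool_pos: [0.5438, 0.2488, 0.0842]
orientation: [89.3, 55.5, -79.2]
force: [-0.4, -0.2, -0.3]
opening: 0.0451
```

Emit:
servo_tool:
  deltas:
    - [[0, 0, 0], [0, 0, 0], 4.5]
    - [[0, 0, 0], [0, 0, 0], 4.5]

```text
clock: 22.4
tool_pos: [0.5427, 0.2484, 0.0832]
orientation: [89.1, 55.5, -79.4]
force: [0.2, -1.5, 0.7]
opening: 0.0453
```

```bash
python3 -c "
from h import *
st((.5476,.2494,.0618),(.5542,.2165,.0121))
print(ctrl.get_obs()['joint_pos'].round(1))"
```

```text
22.4 [0.5427 0.2484 0.0832] jaw -168.6 down [ 0.105 -0.557 -0.824] F [ 0.2 -1.5  0.7] M [ 1.81  0.37 -0.05] op 0.0453 j6 -60.7
(0.5476, 0.2494, 0.0618) [ 1.76 -1.21 -0.52]
(0.5542, 0.2165, 0.0121) [ 7.76 -1.27 -0.56]
[ 58.6  30.1 -17.7  23.7 -70.9 -60.7]
```

Emit:
servo_tool:
  deltas:
    - [[0, 0, 0], [1, -1.2, -0.5], 4.5]
    - [[0, 0, 0], [1.8, -1.2, -0.5], 4.5]
    - [[0, 0, 0], [3.5, -1.2, -0.5], 4.5]
    - [[0, 0, 0], [5, -1.2, -0.5], 4.5]
    - [[0, 0, 0], [5, -1.2, -0.5], 4.5]

```text
clock: 22.9
tool_pos: [0.5501, 0.2282, 0.034]
orientation: [88.8, 55.4, -79.7]
force: [-0.5, -0.2, -0.3]
opening: 0.045
```

```bash
python3 -c "
from h import *
st((.5542,.2165,.0121))"
```

```text
22.9 [0.5501 0.2282 0.034 ] jaw -168.7 down [ 0.101 -0.559 -0.823] F [-0.5 -0.2 -0.3] M [ 1.76  0.37 -0.04] op 0.045 j6 -62.4
(0.5542, 0.2165, 0.0121) [ 2.5  -0.23 -0.2 ]
```

Emit:
servo_tool:
  deltas:
    - [[0, 0, 0], [1, -0.2, -0.2], 4.5]
    - [[0, 0, 0], [1.8, -0.2, -0.2], 4.5]
    - [[0, 0, 0], [2.3, -0.2, -0.2], 4.5]
    - [[0, 0, 0], [2.5, -0.2, -0.2], 4.5]
    - [[0, 0, 0], [2.5, -0.2, -0.2], 4.5]

```text
clock: 23.4
tool_pos: [0.5542, 0.2161, 0.0122]
orientation: [88.8, 55.4, -79.7]
force: [-0.2, 0.6, -0.4]
opening: 0.045
```

Emit:
servo_tool:
  deltas:
    - [[0, 0, 0], [0, 0, 0], 0]
    - [[0, 0, 0], [0, 0, 0], 0]
    - [[0, 0, 0], [0, 0, 0], 0]
    - [[0, 0, 0], [0, 0, 0], 0]
    - [[0, 0, 0], [0, 0, 0], 0]

```text
clock: 23.9
tool_pos: [0.5543, 0.2163, 0.0123]
orientation: [88.8, 55.4, -79.7]
force: [-0.5, -0.1, 0.2]
opening: 0.0266
```

```bash
python3 -c "
from h import *
st((.5542,.2165,.0121)); o=ctrl.get_obs(); p=o['tool_pos']
print(delta(p+[0,0,.08]),delta(p+[0.0,0,.10]))"
```

```text
23.9 [0.5543 0.2163 0.0123] jaw -168.7 down [ 0.102 -0.559 -0.823] F [-0.5 -0.1  0.2] M [1.93 0.25 0.1 ] op 0.0266 j6 -63.3
(0.5542, 0.2165, 0.0121) [ 0.   -0.02  0.01]
[-6.58  4.54  0.09] [-8.23  5.68  0.12]
```

Emit:
servo_tool:
  deltas:
    - [[0, 0, 0], [0, 0, 0], 0]
    - [[0, 0, 0], [0, 0, 0], 0]
    - [[0, 0, 0], [0, 0, 0], 0]

```text
clock: 24.2
tool_pos: [0.5567, 0.218, 0.0135]
orientation: [89.2, 55.5, -79.3]
force: [-0.7, 0.0, -0.0]
opening: 0.006
```

It closed on nothing: the press contact had already suggested about 40 mm of offset rather than 35. I'll reopen and go 5.5 mm deeper along the tool.

Emit:
servo_tool:
  deltas:
    - [[0, 0, 0], [0, 0, 0], 4.5]
    - [[0, 0, 0], [0, 0, 0], 4.5]
    - [[0, 0, 0], [0, 0, 0], 4.5]
    - [[0, 0, 0], [0, 0, 0], 4.5]
    - [[0, 0, 0], [0, 0, 0], 4.5]

```text
clock: 24.7
tool_pos: [0.5565, 0.2179, 0.0134]
orientation: [89.2, 55.5, -79.3]
force: [0.1, 0.2, -0.2]
opening: 0.0407
```

Emit:
servo_tool:
  deltas:
    - [[0, 0, 0], [0, 0, 0], 4.5]
    - [[0, 0, 0], [0, 0, 0], 4.5]
    - [[0, 0, 0], [0, 0, 0], 4.5]

```text
clock: 25.0
tool_pos: [0.5565, 0.2179, 0.0133]
orientation: [89.2, 55.5, -79.3]
force: [0.8, -0.0, 0.4]
opening: 0.0449
```

```bash
python3 -c "
from h import *
st((.5548,.2135,.0076))"
```

```text
25.0 [0.5565 0.2179 0.0133] jaw -168.6 down [ 0.105 -0.557 -0.824] F [ 0.8 -0.   0.4] M [1.79 0.35 0.  ] op 0.0449 j6 -63.3
(0.5548, 0.2135, 0.0076) [ 0.7  -0.    0.25]
```

Emit:
servo_tool:
  deltas:
    - [[0, 0, 0], [0.3, 0, 0.2], 4.5]
    - [[0, 0, 0], [0.5, 0, 0.2], 4.5]
    - [[0, 0, 0], [0.7, 0, 0.2], 4.5]
    - [[0, 0, 0], [0.7, 0, 0.2], 4.5]

```text
clock: 25.4
tool_pos: [0.5552, 0.2132, 0.0073]
orientation: [89.1, 55.4, -79.3]
force: [0.2, -0.3, -0.3]
opening: 0.045
```

Emit:
servo_tool:
  deltas:
    - [[0, 0, 0], [0, 0, 0], 0]
    - [[0, 0, 0], [0, 0, 0], 0]
    - [[0, 0, 0], [0, 0, 0], 0]
    - [[0, 0, 0], [0, 0, 0], 0]
    - [[0, 0, 0], [0, 0, 0], 0]

```text
clock: 25.9
tool_pos: [0.5551, 0.2132, 0.0074]
orientation: [89.1, 55.4, -79.3]
force: [-0.5, -0.8, 0.4]
opening: 0.0295
```

Emit:
servo_tool:
  deltas:
    - [[0, 0, 0], [0, 0, 0], 0]
    - [[0, 0, 0], [0, 0, 0], 0]
    - [[0, 0, 0], [0, 0, 0], 0]

```text
clock: 26.2
tool_pos: [0.5551, 0.2131, 0.0074]
orientation: [89.1, 55.4, -79.4]
force: [0.7, -0.7, 0.9]
opening: 0.0292
```

Gripped at 29.3 mm, the block's width. I'll lift straight up.

Emit:
servo_tool:
  deltas:
    - [[0, 0, 0], [-1.6, 1.1, 0], 0]
    - [[0, 0, 0], [-3.3, 2.3, 0], 0]
    - [[0, 0, 0], [-5, 3.4, 0.1], 0]
    - [[0, 0, 0], [-7, 4.8, 0.1], 0]
    - [[0, 0, 0], [-8.2, 5.7, 0.1], 0]

```text
clock: 26.7
tool_pos: [0.5554, 0.2133, 0.1086]
orientation: [89.2, 55.5, -79.2]
force: [0.7, 0.8, -1.5]
opening: 0.0293
```

Emit:
servo_tool:
  deltas:
    - [[0, 0, 0], [0, 0, 0], 0]
    - [[0, 0, 0], [0, 0, 0], 0]

```text
clock: 26.9
tool_pos: [0.5552, 0.2133, 0.1081]
orientation: [89.3, 55.6, -79.2]
force: [-0.0, -0.6, -0.8]
opening: 0.0292
```

Run:
```python
from h import *
st(); S=snap("side");C=snap("scene"); 
def crop(s,k=35):
    u,v=pix(s,ctrl.get_obs()["tool_pos"]).astype(int); return cv2.resize(s["image"][v-2*k+20:v+20,u-k:u+k],(400,400),interpolation=cv2.INTER_CUBIC)
cv2.imwrite("pics/g1.png",np.hstack([crop(S),crop(C)])[:,:,::-1])
```

```text
26.9 [0.5552 0.2133 0.1081] jaw -168.6 down [ 0.106 -0.556 -0.825] F [-0.  -0.6 -0.8] M [2.18 0.46 0.02] op 0.0292 j6 -58.4
```

View pics/g1.png

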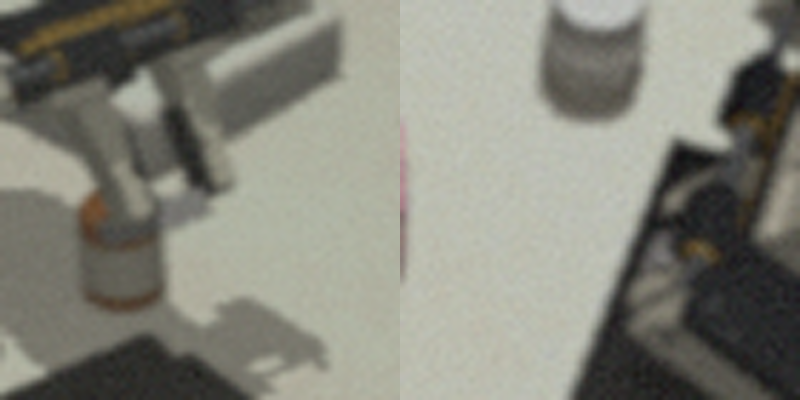

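The block hangs between the fingers at (185,210) in the left crop. Next: bring the tool upright.

Emit:
servo_tool:
  deltas:
    - [[0, 0, -7], [0, 0, 0], 0]
    - [[0, 0, -14], [0, 0, 0], 0]
    - [[0, 0, -21], [0, 0, 0], 0]
    - [[0, 0, -28], [0, 0, 0], 0]
    - [[0, 0, -34], [0, 0, 0], 0]

```text
clock: 27.5
tool_pos: [0.5546, 0.2126, 0.1072]
orientation: [30.5, 89.4, -138.1]
force: [0.5, -0.6, -2.8]
opening: 0.0295
```

Emit:
servo_tool:
  deltas:
    - [[0, 0, 0], [0, 0, 0], 0]
    - [[0, 0, 0], [0, 0, 0], 0]

```text
clock: 27.7
tool_pos: [0.5545, 0.2111, 0.1065]
orientation: [33.2, 89.3, -135.5]
force: [0.2, 0.1, -1.7]
opening: 0.029
```

```bash
python3 -c "
from h import *
st((.5151,-.1055,.11),(.5151,-.1055,.03))"
```

```text
27.7 [0.5545 0.2111 0.1065] jaw -168.8 down [-0.008 -0.008 -1.   ] F [ 0.2  0.1 -1.7] M [-0.03 -0.01  0.  ] op 0.029 j6 -28.5
(0.5151, -0.1055, 0.11) [-0.06 30.29 10.04]
(0.5151, -0.1055, 0.03) [ 7.94 30.24  9.96]
```

Emit:
servo_tool:
  deltas:
    - [[0, 0, 0], [0, 3.5, 1.2], 0]
    - [[0, 0, 0], [0, 7.5, 2.5], 0]
    - [[0, 0, 0], [0, 11.5, 3.8], 0]
    - [[0, 0, 0], [0, 15.5, 5.1], 0]
    - [[0, 0, 0], [0, 19, 6.3], 0]

```text
clock: 28.2
tool_pos: [0.5286, 0.0112, 0.1073]
orientation: [33.8, 89.1, -134.9]
force: [1.7, -0.6, -1.4]
opening: 0.0295
```

Emit:
servo_tool:
  deltas:
    - [[0, 0, 0], [0, 3.5, 1.2], 0]
    - [[0, 0, 0], [0, 7, 2.4], 0]
    - [[1, 0, 0], [0, 10, 3.4], 0]
    - [[1, 0, 0], [0, 11.2, 3.7], 0]
    - [[1, 0, 0], [0, 11.2, 3.7], 0]

```text
clock: 28.7
tool_pos: [0.5138, -0.1067, 0.1078]
orientation: [32.5, 89.0, -137.2]
force: [0.6, -0.1, -1.5]
opening: 0.0294
```

Emit:
servo_tool:
  deltas:
    - [[0, 0, 0], [0, 0, 0], 0]
    - [[0, 0, 0], [0, 0, 0], 0]

```text
clock: 28.9
tool_pos: [0.5139, -0.1057, 0.1073]
orientation: [31.4, 88.9, -138.2]
force: [0.5, -0.3, -1.8]
opening: 0.0292
```

Run:
```python
from h import *
st((.5151,-.1055,.03)); S=snap("side");C=snap("scene")
cv2.imwrite("pics/g2.png",np.hstack([cv2.resize(S["image"][190:280,230:320],(400,400),interpolation=cv2.INTER_CUBIC),cv2.resize(C["image"][90:180,180:270],(400,400),interpolation=cv2.INTER_CUBIC)])[:,:,::-1])
```

```text
28.9 [ 0.5139 -0.1057  0.1073] jaw -169.6 down [-0.014 -0.013 -1.   ] F [ 0.5 -0.3 -1.8] M [ 0.02 -0.04  0.01] op 0.0292 j6 -0.3
(0.5151, -0.1055, 0.03) [ 7.73 -0.07 -0.25]
```

View pics/g2.png

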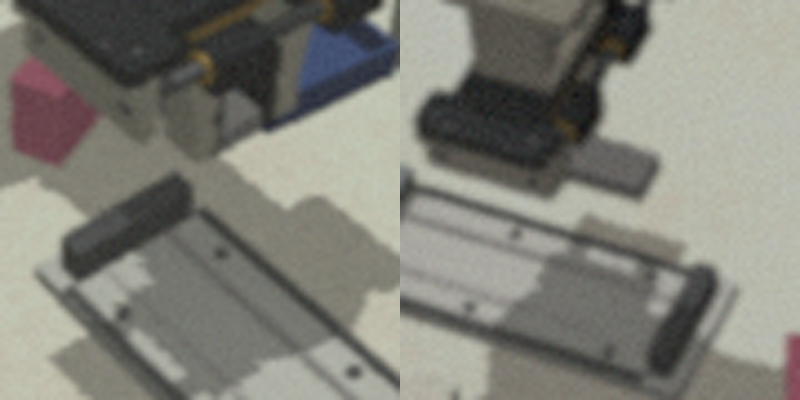

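The block is level in the grip, seen at scene (620,165), and the empty lane and fence are clear. I'll check the fence face position from this view.

Run:
```python
from h import *
S=load("side");C=load("scene")
k=90/400
a=ray(S,230+78*k,190+278*k,.01);b=ray(S,230+192*k,190+215*k,.01);print("side bottom inner",a,b,(a+b)/2,np.linalg.norm(a-b))
# scene: fence top far corners; lane-side top edge
a=ray(C,180+(692-400)*k,90+268*k,.034);b=ray(C,180+(650-400)*k,90+348*k,.034);print("scene top inner",a,b,(a+b)/2,np.linalg.norm(a-b))
# held block end (toward fence): bottom edge, scene
# lane screw holes etc skipped
```

```text
side bottom inner [ 0.46885443 -0.04688899  0.01      ] [ 0.54566109 -0.03575194  0.01      ] [ 0.50725776 -0.04132047  0.01      ] 0.07760990126631392
scene top inner [ 0.47299112 -0.04653073  0.034     ] [ 0.54160638 -0.03266183  0.034     ] [ 0.50729875 -0.03959628  0.034     ] 0.07000286406198357
```

Emit:
servo_tool:
  deltas:
    - [[0, 0.9, -0.6], [3, -0.3, -0.2], 0]
    - [[0, 0.9, -0.6], [6, -0.4, -0.2], 0]
    - [[0, 0.9, -0.6], [8.5, -0.4, -0.2], 0]
    - [[0, 0.9, -0.6], [10.5, -0.4, -0.2], 0]
    - [[0, 0.9, -0.6], [10.5, -0.4, -0.2], 0]

```text
clock: 29.5
tool_pos: [0.5118, -0.1023, 0.0001]
orientation: [-12.5, 89.7, 177.9]
force: [-0.1, -0.1, -0.8]
opening: 0.0294
```

```bash
python3 -c "
from h import *
st((.5158,-.1015,-.021))"
```

```text
29.5 [ 5.118e-01 -1.023e-01  1.000e-04] jaw -169.6 down [-0.005  0.    -1.   ] F [-0.1 -0.1 -0.8] M [-0.01  0.07 -0.03] op 0.0294 j6 0.3
(0.5158, -0.1015, -0.021) [ 2.11 -0.   -0.42]
```

Emit:
servo_tool:
  deltas:
    - [[0, 0, -0.1], [0.5, 0, -0.4], 0]
    - [[0, 0, -0.1], [1, 0, -0.4], 0]
    - [[0, 0, -0.1], [1.3, 0, -0.4], 0]
    - [[0, 0, -0.1], [1.5, 0, -0.4], 0]
    - [[0, 0, -0.1], [1.5, 0, -0.4], 0]

```text
clock: 30.0
tool_pos: [0.5156, -0.1016, -0.0148]
orientation: [-31.1, 89.7, 159.3]
force: [-0.4, -0.1, -1.9]
opening: 0.0292
```

Emit:
servo_tool:
  deltas:
    - [[0, 0, 0], [0.2, 0, 0], 0]
    - [[0, 0, 0], [0.3, 0, 0], 0]
    - [[0, 0, 0], [0.3, 0, 0], 0]

```text
clock: 30.3
tool_pos: [0.5155, -0.1017, -0.0178]
orientation: [-30.8, 89.7, 159.6]
force: [-0.4, -1.2, -1.0]
opening: 0.0299
```

Emit:
servo_tool:
  deltas:
    - [[0, 0, 0], [0.2, 0, 0], 0]
    - [[0, 0, 0], [0.3, 0, 0], 0]
    - [[0, 0, 0], [0.3, 0, 0], 0]

```text
clock: 30.6
tool_pos: [0.5154, -0.1017, -0.021]
orientation: [-29.3, 89.7, 161.1]
force: [0.7, -0.1, -1.8]
opening: 0.0295
```

```bash
python3 -c "
from h import *
st((.5158,-.1015,-.021))"
```

```text
30.6 [ 0.5154 -0.1017 -0.021 ] jaw -169.6 down [-0.005  0.002 -1.   ] F [ 0.7 -0.1 -1.8] M [-0.03  0.01 -0.08] op 0.0295 j6 0.5
(0.5158, -0.1015, -0.021) [ 0.   -0.01 -0.04]
```

Not yet in contact; I'll continue in 2 mm steps.

Emit:
servo_tool:
  deltas:
    - [[0, 0, 0], [0.2, 0, 0], 0]
    - [[0, 0, 0], [0.2, 0, 0], 0]

```text
clock: 30.8
tool_pos: [0.5156, -0.1016, -0.0223]
orientation: [-29.9, 89.7, 160.5]
force: [-2.8, 1.6, 8.2]
opening: 0.0293
```

Emit:
servo_tool:
  deltas:
    - [[0, 0, 0], [0.2, 0, 0], 0]
    - [[0, 0, 0], [0.2, 0, 0], 0]

```text
clock: 31.0
tool_pos: [0.5157, -0.1016, -0.0225]
orientation: [-27.8, 89.7, 162.6]
force: [-7.8, 2.4, 21.3]
opening: 0.0293
```

```bash
python3 -c "
from h import *
st()"
```

```text
31.0 [ 0.5157 -0.1016 -0.0225] jaw -169.5 down [-0.005  0.001 -1.   ] F [-7.8  2.4 21.3] M [1.15 3.08 0.04] op 0.0293 j6 0.5
```

Contact exactly where predicted (−0.022). I'll release and rise.

Emit:
servo_tool:
  deltas:
    - [[0, 0, 0], [-0.15, 0, 0], 0]
    - [[0, 0, 0], [-0.15, 0, 0], 4]
    - [[0, 0, 0], [-0.15, 0, 0], 4]
    - [[0, 0, 0], [-0.15, 0, 0], 4]
    - [[0, 0, 0], [-0.15, 0, 0], 4]

```text
clock: 31.5
tool_pos: [0.5156, -0.1016, -0.0212]
orientation: [-26.0, 89.7, 164.5]
force: [-0.4, -0.3, 0.2]
opening: 0.04
```

Emit:
servo_tool:
  deltas:
    - [[0, 0, 0], [-1, 0, 0], 4]
    - [[0, 0, 0], [-4, 0, 0], 4]
    - [[0, 0, 0], [-8, 0, 0], 4]
    - [[0, 0, 0], [-12, 0, 0], 4]
    - [[0, 0, 0], [-12, 0, 0], 4]

```text
clock: 32.0
tool_pos: [0.5202, -0.1018, 0.1051]
orientation: [-174.6, 89.7, 15.9]
force: [0.5, 0.0, -0.1]
opening: 0.0396
```

Run:
```python
from h import *
st((.4648,.2347+.01,.10)); W=snap("wrist");S=snap("side");C=snap("scene")
K=90/400
cv2.imwrite("pics/g3.png",np.hstack([cv2.resize(S["image"][220:300,240:320],(400,400),interpolation=cv2.INTER_CUBIC),cv2.resize(C["image"][110:180,185:255],(400,400),interpolation=cv2.INTER_CUBIC)])[:,:,::-1])
```

```text
32.0 [ 0.5202 -0.1018  0.1051] jaw -169.5 down [ 0.005  0.001 -1.   ] F [ 0.5  0.  -0.1] M [-0.01 -0.1   0.  ] op 0.0396 j6 0.4
(0.4648, 0.2447, 0.1) [  0.53 -35.08  -0.89]
```

View pics/g3.png

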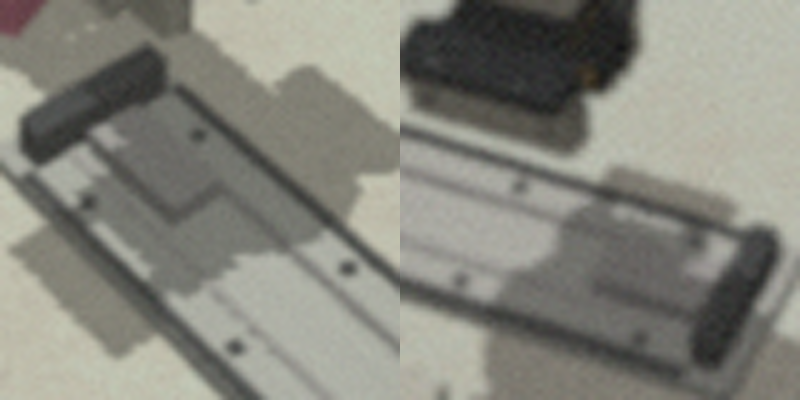

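Block 1 lies flat in the lane close to the fence, its free end at crop (175,208)-(222,180). Now back to the case for the second block.

Run:
```python
from h import *
S=load("side")
a=ray(S,275,261.6,.024);b=ray(S,284.4,256,.024);print("block end",a,b,(a+b)/2,np.linalg.norm(a-b))
```

```text
block end [ 0.50495032 -0.11017263  0.024     ] [ 0.53238403 -0.10616063  0.024     ] [ 0.51866718 -0.10816663  0.024     ] 0.02772552557397223
```

Emit:
servo_tool:
  deltas:
    - [[0, 0, 0], [-1, -4, 0], 4.5]
    - [[0, 0, 0], [-1, -8.5, 0], 4.5]
    - [[0, 0, 0], [-1, -13, -0.1], 4.5]
    - [[0, 0, 0], [-1, -17.5, -0.2], 4.5]
    - [[0, 0, 0], [-1, -22, -0.4], 4.5]

```text
clock: 32.65
tool_pos: [0.4785, 0.1164, 0.1085]
orientation: [-15.1, 89.6, 175.3]
force: [2.1, 1.2, 0.2]
opening: 0.045
```

Emit:
servo_tool:
  deltas:
    - [[-1, 0, 0], [0, -4, 0], 4.5]
    - [[-1, 0, 0], [0, -8, 0], 4.5]
    - [[-1, 0, 0], [0, -12, -0.4], 4.5]
    - [[-1, 0, 0], [0, -13, -0.5], 4.5]
    - [[-1, 0, 0], [0, -13, -0.5], 4.5]

```text
clock: 33.15
tool_pos: [0.459, 0.2461, 0.1072]
orientation: [-1.6, 89.5, -170.0]
force: [-0.0, -0.6, -0.7]
opening: 0.0448
```

Emit:
servo_tool:
  deltas:
    - [[0, 0, 7], [0, 0, 0], 4.5]
    - [[0, 0, 14], [0, 0, 0], 4.5]
    - [[0, 0, 21], [0, 0, 0], 4.5]
    - [[0, 0, 28], [0, 0, 0], 4.5]
    - [[0, 0, 34], [0, 0, 0], 4.5]

```text
clock: 33.65
tool_pos: [0.4591, 0.2451, 0.1071]
orientation: [89.1, 55.7, -79.2]
force: [0.3, 1.1, -0.4]
opening: 0.045
```

Emit:
servo_tool:
  deltas:
    - [[0, 0, 0], [0, 0, 0], 4.5]
    - [[0, 0, 0], [0, 0, 0], 4.5]

```text
clock: 33.85
tool_pos: [0.4586, 0.2439, 0.1057]
orientation: [88.8, 55.5, -79.4]
force: [0.4, -0.4, 0.3]
opening: 0.0451
```

Run:
```python
from h import *
T=np.array([.4648-.5472+.5548,.2347-.2510+.2132,.0074]); d=np.array([.11,-.555,-.824])
st(T-.05*d,T)
W=snap("wrist"); 
p=np.array([-.198,.98]); q=np.array((.4648,.2347))
r=[pix(W,(*(q+p*-.017+s*np.array([.98,.198])*.015),.049)).round(1) for s in(-1,1)]; print("ridge",r)
im=W["image"].astype(int).min(2); u=int((r[0][0]+r[1][0])/2); v=int(r[0][1]); print(u,v,im[v-25:v+40:3,u]); print(im[v+5,u-50:u+50:3])
```

```text
33.85 [0.4586 0.2439 0.1057] jaw -168.4 down [ 0.104 -0.556 -0.825] F [ 0.4 -0.4  0.3] M [1.85 0.35 0.  ] op 0.0451 j6 -64.9
[0.4669  0.22465 0.0486 ] [ 5.86 -1.54 -0.49]
[0.4724 0.1969 0.0074] [10.86 -1.54 -0.52]
ridge [array([267.8, 202.3]), array([235.8, 202.1])]
251 202 [229  39  39  47  44  44   9  51 127 166 170 170 168 171 170 169 172 166
 172 171 173 171]
[ 46  47  43  43  50  48  47  46  50  47  49  46 191 172 177 175 179 171
 183 175 174 178 179  35  50  48  45  48  42  48  45  47  46  44]
```

Block A is still tipped where predicted: width edges at 237–268, against 236–268 expected. Approaching.

Emit:
servo_tool:
  deltas:
    - [[0, 0, 0], [2, -1.5, -0.5], 4.5]
    - [[0, 0, 0], [4, -1.5, -0.5], 4.5]
    - [[0, 0, 0], [6, -1.5, -0.5], 4.5]
    - [[0, 0, 0], [7.5, -1.5, -0.5], 4.5]
    - [[0, 0, 0], [7.5, -1.5, -0.5], 4.5]

```text
clock: 34.4
tool_pos: [0.4686, 0.2124, 0.0357]
orientation: [88.8, 55.6, -79.7]
force: [-0.5, 0.4, 0.5]
opening: 0.0448
```

```bash
python3 -c "
from h import *
st((.4724,.1969,.0074))"
```

```text
34.4 [0.4686 0.2124 0.0357] jaw -168.7 down [ 0.101 -0.555 -0.825] F [-0.5  0.4  0.5] M [1.78 0.4  0.01] op 0.0448 j6 -67.3
(0.4724, 0.1969, 0.0074) [ 3.23 -0.28 -0.1 ]
```

Emit:
servo_tool:
  deltas:
    - [[0, 0, 0], [1, -0.3, -0.1], 4.5]
    - [[0, 0, 0], [2, -0.3, -0.1], 4.5]
    - [[0, 0, 0], [2.8, -0.3, -0.1], 4.5]
    - [[0, 0, 0], [3.2, -0.3, -0.1], 4.5]
    - [[0, 0, 0], [3.2, -0.3, -0.1], 4.5]

```text
clock: 34.9
tool_pos: [0.4723, 0.1969, 0.0073]
orientation: [88.7, 55.6, -79.7]
force: [0.4, -0.7, 0.1]
opening: 0.045
```

Emit:
servo_tool:
  deltas:
    - [[0, 0, 0], [0, 0, 0], 0]
    - [[0, 0, 0], [0, 0, 0], 0]
    - [[0, 0, 0], [0, 0, 0], 0]
    - [[0, 0, 0], [0, 0, 0], 0]
    - [[0, 0, 0], [0, 0, 0], 0]

```text
clock: 35.4
tool_pos: [0.4723, 0.1971, 0.0073]
orientation: [88.8, 55.6, -79.7]
force: [-0.4, -0.5, 0.3]
opening: 0.0297
```

Emit:
servo_tool:
  deltas:
    - [[0, 0, 0], [0, 0, 0], 0]
    - [[0, 0, 0], [0, 0, 0], 0]
    - [[0, 0, 0], [0, 0, 0], 0]

```text
clock: 35.7
tool_pos: [0.4723, 0.1971, 0.0073]
orientation: [88.8, 55.6, -79.7]
force: [0.4, 0.4, 0.1]
opening: 0.0295
```

Emit:
servo_tool:
  deltas:
    - [[0, 0, 0], [-1.6, 1.1, 0], 0]
    - [[0, 0, 0], [-3.3, 2.3, 0], 0]
    - [[0, 0, 0], [-5, 3.4, 0.1], 0]
    - [[0, 0, 0], [-7, 4.8, 0.1], 0]
    - [[0, 0, 0], [-8.2, 5.7, 0.1], 0]

```text
clock: 36.2
tool_pos: [0.4728, 0.1968, 0.1085]
orientation: [88.8, 55.7, -79.6]
force: [-0.1, 0.4, -2.2]
opening: 0.0295
```

Emit:
servo_tool:
  deltas:
    - [[0, 0, 0], [0, 0, 0], 0]
    - [[0, 0, 0], [0, 0, 0], 0]

```text
clock: 36.4
tool_pos: [0.4726, 0.1968, 0.1081]
orientation: [88.8, 55.7, -79.6]
force: [0.2, 0.4, -3.1]
opening: 0.0291
```

Emit:
servo_tool:
  deltas:
    - [[0, 0, -7], [0, 0, 0], 0]
    - [[0, 0, -14], [0, 0, 0], 0]
    - [[0, 0, -21], [0, 0, 0], 0]
    - [[0, 0, -28], [0, 0, 0], 0]
    - [[0, 0, -34], [0, 0, 0], 0]

```text
clock: 36.9
tool_pos: [0.4721, 0.1964, 0.1075]
orientation: [3.4, 89.3, -165.3]
force: [0.2, -1.4, -1.7]
opening: 0.0296
```

Emit:
servo_tool:
  deltas:
    - [[0, 0, 0], [0, 0, 0], 0]
    - [[0, 0, 0], [0, 0, 0], 0]

```text
clock: 37.1
tool_pos: [0.4718, 0.1949, 0.1067]
orientation: [9.8, 89.3, -159.0]
force: [-0.3, 0.1, -2.3]
opening: 0.0297
```

```bash
python3 -c "
from h import *
st((.5263,-.1655,.105))"
```

```text
37.1 [0.4718 0.1949 0.1067] jaw -168.8 down [-0.012 -0.005 -1.   ] F [-0.3  0.1 -2.3] M [-0. -0.  0.] op 0.0297 j6 -32.9
(0.5263, -0.1655, 0.105) [ 0.27 36.41  1.63]
```

Emit:
servo_tool:
  deltas:
    - [[0, 0, 0], [0, 3.5, 0.2], 0]
    - [[0, 0, 0], [0, 8, 0.4], 0]
    - [[0, 0, 0], [0, 12.5, 0.6], 0]
    - [[0, 0, 0], [0, 17, 0.8], 0]
    - [[0, 0, 0], [0, 21, 1], 0]

```text
clock: 37.6
tool_pos: [0.5021, -0.0145, 0.1062]
orientation: [14.6, 89.1, -154.2]
force: [0.9, 1.5, -2.8]
opening: 0.0293
```

Emit:
servo_tool:
  deltas:
    - [[0, 0, 0], [0, 4, 0.2], 0]
    - [[0, 0, 0], [0, 8.5, 0.4], 0]
    - [[1, 0, 0], [0, 13, 0.5], 0]
    - [[1, 0, 0], [0, 15.4, 0.6], 0]
    - [[1, 0, 0], [0, 15.4, 0.6], 0]

```text
clock: 38.1
tool_pos: [0.5259, -0.1688, 0.1051]
orientation: [15.2, 88.8, -154.6]
force: [-0.1, 0.3, -2.4]
opening: 0.0291
```

Emit:
servo_tool:
  deltas:
    - [[0, 0, 0], [0, 0, 0], 0]
    - [[0, 0, 0], [0, 0, 0], 0]

```text
clock: 38.3
tool_pos: [0.5254, -0.168, 0.1039]
orientation: [13.7, 88.7, -156.1]
force: [0.2, -0.1, -1.7]
opening: 0.0291
```

```bash
python3 -c "
from h import *
st((.5263,-.1655,.0))
o=ctrl.get_obs();M=Ro.from_euler('xyz',o['orientation'],degrees=True).as_matrix()
print('level fix deg',np.degrees(M.T@np.cross(M[:,0],[0,0,-1])).round(2))"
```

```text
38.3 [ 0.5254 -0.168   0.1039] jaw -169.8 down [-0.021 -0.009 -1.   ] F [ 0.2 -0.1 -1.7] M [ 0.01 -0.01  0.  ] op 0.0291 j6 6.9
(0.5263, -0.1655, 0.0) [10.39 -0.28 -0.37]
level fix deg [ 0.    1.3  -0.32]
```

Emit:
servo_tool:
  deltas:
    - [[0, 1.3, -0.3], [3, -0.3, -0.3], 0]
    - [[0, 1.3, -0.3], [6, -0.3, -0.3], 0]
    - [[0, 1.3, -0.3], [8.5, -0.3, -0.3], 0]
    - [[0, 1.3, -0.3], [10.2, -0.3, -0.3], 0]
    - [[0, 1.3, -0.3], [10.2, -0.3, -0.3], 0]

```text
clock: 38.8
tool_pos: [0.5235, -0.1642, -0.0005]
orientation: [-5.8, 89.7, -175.5]
force: [-0.6, -0.5, -1.0]
opening: 0.0294
```

```bash
python3 -c "
from h import *
st((.5263,-.1655,-.019))
o=ctrl.get_obs();M=Ro.from_euler('xyz',o['orientation'],degrees=True).as_matrix()
print('level fix deg',np.degrees(M.T@np.cross(M[:,0],[0,0,-1])).round(2))"
```

```text
38.8 [ 5.235e-01 -1.642e-01 -5.000e-04] jaw -169.7 down [-0.005 -0.    -1.   ] F [-0.6 -0.5 -1. ] M [-0.05  0.04 -0.02] op 0.0294 j6 7.2
(0.5263, -0.1655, -0.019) [ 1.84  0.18 -0.26]
level fix deg [0.   0.3  0.03]
```

Emit:
servo_tool:
  deltas:
    - [[0, 0.2, 0], [0.3, 0.2, -0.3], 0]
    - [[0, 0.2, 0], [0.9, 0.2, -0.3], 0]
    - [[0, 0.2, 0], [1.4, 0.2, -0.3], 0]
    - [[0, 0.2, 0], [1.8, 0.2, -0.3], 0]
    - [[0, 0.2, 0], [1.8, 0.2, -0.3], 0]

```text
clock: 39.3
tool_pos: [0.5264, -0.1657, -0.0189]
orientation: [-16.3, 89.9, 174.0]
force: [-0.2, -0.9, -2.4]
opening: 0.0292
```

Emit:
servo_tool:
  deltas:
    - [[0, 0, 0], [0.2, 0, 0], 0]
    - [[0, 0, 0], [0.2, 0, 0], 0]

```text
clock: 39.5
tool_pos: [0.5263, -0.1657, -0.021]
orientation: [-16.2, 89.9, 174.1]
force: [0.0, 0.3, -2.1]
opening: 0.0295
```

Emit:
servo_tool:
  deltas:
    - [[0, 0, 0], [0.15, 0, 0], 0]
    - [[0, 0, 0], [0.15, 0, 0], 0]

```text
clock: 39.7
tool_pos: [0.5265, -0.1658, -0.0224]
orientation: [-16.0, 89.9, 174.3]
force: [0.4, -0.5, -2.2]
opening: 0.0293
```

```bash
python3 -c "
from h import *
st()"
```

```text
39.7 [ 0.5265 -0.1658 -0.0224] jaw -169.7 down [-0.002  0.    -1.   ] F [ 0.4 -0.5 -2.2] M [-0.05 -0.05 -0.01] op 0.0293 j6 7.5
```

Emit:
servo_tool:
  deltas:
    - [[0, 0, 0], [0.1, 0, 0], 0]
    - [[0, 0, 0], [0.1, 0, 0], 0]

```text
clock: 39.9
tool_pos: [0.5265, -0.1658, -0.0225]
orientation: [-12.3, 89.9, 178.0]
force: [-3.0, 1.5, 7.3]
opening: 0.0292
```

Emit:
servo_tool:
  deltas:
    - [[0, 0, 0], [0.1, 0, 0], 0]
    - [[0, 0, 0], [0.1, 0, 0], 0]

```text
clock: 40.1
tool_pos: [0.5265, -0.1658, -0.0225]
orientation: [-6.4, 89.9, -176.1]
force: [-3.1, 2.3, 7.7]
opening: 0.0292
```

```bash
python3 -c "
from h import *
st()"
```

```text
40.1 [ 0.5265 -0.1658 -0.0225] jaw -169.7 down [-0.002 -0.    -1.   ] F [-3.1  2.3  7.7] M [0.66 1.32 0.01] op 0.0292 j6 7.4
```

Contact at the same height. Release, rise, and move over the knob.

Emit:
servo_tool:
  deltas:
    - [[0, 0, 0], [-0.1, 0, 0], 0]
    - [[0, 0, 0], [-0.1, 0, 0], 4]
    - [[0, 0, 0], [-0.1, 0, 0], 4]
    - [[0, 0, 0], [-0.1, 0, 0], 4]
    - [[0, 0, 0], [-0.1, 0, 0], 4]

```text
clock: 40.6
tool_pos: [0.5265, -0.1658, -0.0216]
orientation: [-7.5, 89.9, -177.2]
force: [0.4, 0.2, -0.4]
opening: 0.0399
```

Emit:
servo_tool:
  deltas:
    - [[0, 0, 0], [-1, 0, 0], 4]
    - [[0, 0, 0], [-4, 0, 0], 4]
    - [[0, 0, 0], [-8, 0, 0], 4]
    - [[0, 0, 0], [-12, 0, 0], 4]
    - [[0, 0, 0], [-12, 0, 0], 4]

```text
clock: 41.1
tool_pos: [0.5307, -0.1663, 0.105]
orientation: [161.2, 89.5, -8.4]
force: [0.8, -0.4, -0.3]
opening: 0.04
```

Emit:
servo_tool:
  deltas:
    - [[0, 0, 0], [0, 4, 0], 4]
    - [[0, 0, 0], [0, 8, 0], 4]
    - [[0, 0, 0], [0, 11.4, 0], 4]
    - [[0, 0, 0], [0, 11.4, 0], 4]

```text
clock: 41.5
tool_pos: [0.5515, -0.2817, 0.1053]
orientation: [157.3, 89.5, -12.4]
force: [-0.5, 0.1, -0.4]
opening: 0.0403
```

Run:
```python
from h import *
S=snap("side");C=snap("scene")
st((.5462,-.2786,.06),(.5462,-.2786,.017))
cv2.imwrite("pics/g4.png",np.hstack([cv2.resize(S["image"][215:335,235:355],(400,400),interpolation=cv2.INTER_CUBIC),cv2.resize(C["image"][105:175,175:245],(400,400),interpolation=cv2.INTER_CUBIC)])[:,:,::-1])
```

```text
41.6 [ 0.5508 -0.2791  0.1051] jaw -169.7 down [ 0.008 -0.001 -1.   ] F [-0.7  0.5 -1.1] M [0.04 0.05 0.02] op 0.0404 j6 19.1
(0.5462, -0.2786, 0.06) [ 4.5  -0.14  0.48]
(0.5462, -0.2786, 0.017) [ 8.8  -0.15  0.51]
```

View pics/g4.png

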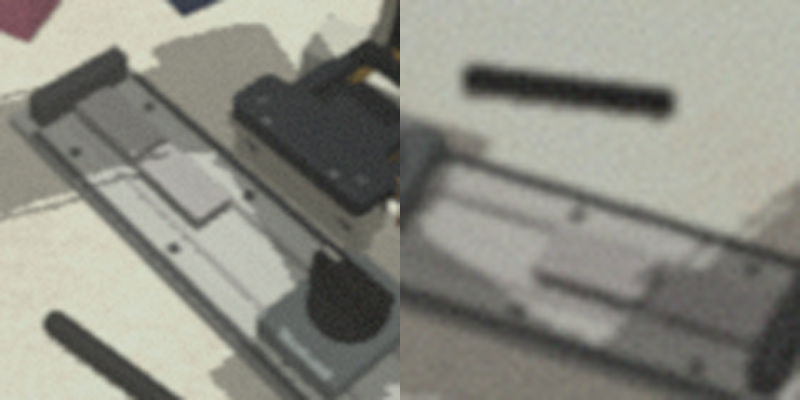

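Both blocks lie flat in line, with ends at crop (145,155) and (200,215). Next: grip the knob and slide the stop up.

Emit:
servo_tool:
  deltas:
    - [[-0.8, 0, 0], [3, -0.1, 0.4], 4]
    - [[-0.8, 0, 0], [5, -0.1, 0.5], 4]
    - [[-0.8, 0, 0], [7.5, -0.1, 0.5], 4]
    - [[-0.8, 0, 0], [8.8, -0.1, 0.5], 4]
    - [[-0.8, 0, 0], [8.8, -0.1, 0.5], 4]

```text
clock: 42.1
tool_pos: [0.545, -0.278, 0.0154]
orientation: [166.4, 89.7, -2.5]
force: [-0.7, 0.3, -0.5]
opening: 0.0399
```

Emit:
servo_tool:
  deltas:
    - [[0, 0, 0], [0, 0, 0], 0]
    - [[0, 0, 0], [0, 0, 0], 0]
    - [[0, 0, 0], [0, 0, 0], 0]
    - [[0, 0, 0], [0, 0, 0], 0]
    - [[0, 0, 0], [0, 0, 0], 0]

```text
clock: 42.6
tool_pos: [0.5459, -0.2781, 0.0164]
orientation: [164.5, 89.6, -4.5]
force: [1.5, 2.4, 4.6]
opening: 0.0159
```

```bash
python3 -c "
from h import *
st(); o=ctrl.get_obs(); p=o['tool_pos']; print(delta(p+.08*np.array([-.1768,.9842,0])))"
```

```text
42.6 [ 0.5459 -0.2781  0.0164] jaw -168.9 down [ 0.007 -0.001 -1.   ] F [1.5 2.4 4.6] M [ 0.63 -0.16 -0.27] op 0.0159 j6 19.9
[-0.01 -8.   -0.13]
```

Emit:
servo_tool:
  deltas:
    - [[0, 0, 0], [0, -1.5, 0], 0]
    - [[0, 0, 0], [0, -3, -0.05], 0]
    - [[0, 0, 0], [0, -4.5, -0.1], 0]
    - [[0, 0, 0], [0, -6, -0.1], 0]
    - [[0, 0, 0], [0, -7.2, -0.1], 0]

```text
clock: 43.1
tool_pos: [0.5332, -0.2057, 0.0165]
orientation: [165.1, 89.6, -3.8]
force: [3.1, -1.8, -0.6]
opening: 0.016
```

Emit:
servo_tool:
  deltas:
    - [[0, 0, 0], [0, -0.3, 0], 0]
    - [[0, 0, 0], [0, -0.6, 0], 0]
    - [[0, 0, 0], [0, -0.8, 0], 0]
    - [[0, 0, 0], [0, -0.8, 0], 0]

```text
clock: 43.5
tool_pos: [0.5318, -0.1977, 0.0164]
orientation: [167.3, 89.6, -1.5]
force: [1.2, 1.3, -0.6]
opening: 0.0155
```

```bash
python3 -c "
from h import *
st()"
```

```text
43.5 [ 0.5318 -0.1977  0.0164] jaw -168.9 down [ 0.008 -0.    -1.   ] F [ 1.2  1.3 -0.6] M [ 0.7  -0.59 -0.28] op 0.0155 j6 11.7
```

Emit:
servo_tool:
  deltas:
    - [[0, 0, 0], [0, -0.2, 0], 0]
    - [[0, 0, 0], [0, -0.3, 0], 0]
    - [[0, 0, 0], [0, -0.3, 0], 0]

```text
clock: 43.8
tool_pos: [0.5313, -0.1949, 0.0165]
orientation: [166.5, 89.6, -2.4]
force: [2.8, -2.4, -1.2]
opening: 0.0158
```

Emit:
servo_tool:
  deltas:
    - [[0, 0, 0], [0, -0.2, 0], 0]
    - [[0, 0, 0], [0, -0.3, 0], 0]
    - [[0, 0, 0], [0, -0.3, 0], 0]

```text
clock: 44.1
tool_pos: [0.5308, -0.1924, 0.0165]
orientation: [162.2, 89.5, -6.7]
force: [3.0, -6.2, -2.8]
opening: 0.016
```

```bash
python3 -c "
from h import *
st()"
```

```text
44.1 [ 0.5308 -0.1924  0.0165] jaw -168.9 down [ 0.008 -0.001 -1.   ] F [ 3.  -6.2 -2.8] M [-2.13 -1.04 -0.26] op 0.016 j6 11.1
```

Emit:
servo_tool:
  deltas:
    - [[0, 0, 0], [0, -0.1, 0], 0]
    - [[0, 0, 0], [0, -0.1, 0], 0]

```text
clock: 44.3
tool_pos: [0.5308, -0.1923, 0.0165]
orientation: [154.6, 89.5, -14.2]
force: [4.1, -9.4, -4.3]
opening: 0.0158
```

Emit:
servo_tool:
  deltas:
    - [[0, 0, 0], [0, -0.15, 0], 0]
    - [[0, 0, 0], [0, -0.15, 0], 0]

```text
clock: 44.5
tool_pos: [0.5308, -0.1923, 0.0165]
orientation: [144.7, 89.5, -24.2]
force: [5.4, -12.0, -5.9]
opening: 0.0157
```

```bash
python3 -c "
from h import *
st()"
```

```text
44.5 [ 0.5308 -0.1923  0.0165] jaw -168.8 down [ 0.009 -0.004 -1.   ] F [  5.4 -12.   -5.9] M [-4.71 -1.55 -0.35] op 0.0157 j6 10.8
```

Solid contact: no motion and the force rises to 12 N. I'll turn the clamp clockwise while keeping a light push toward the fence.

Emit:
servo_tool:
  deltas:
    - [[6, 0, 0], [0, -0.15, 0], 0]
    - [[12, 0, 0], [0, -0.15, 0], 0]
    - [[18, 0, 0], [0, -0.15, 0], 0]
    - [[24, 0, 0], [0, -0.15, 0], 0]
    - [[30, 0, 0], [0, -0.15, 0], 0]

```text
clock: 45.0
tool_pos: [0.5299, -0.1923, 0.0165]
orientation: [161.7, 89.5, -37.3]
force: [1.9, -11.5, -2.8]
opening: 0.0157
```

Emit:
servo_tool:
  deltas:
    - [[6, 0, 0], [0, -0.13, 0.07], 0]
    - [[12, 0, 0], [0, -0.13, 0.07], 0]
    - [[18, 0, 0], [0, -0.13, 0.07], 0]
    - [[24, 0, 0], [0, -0.13, 0.07], 0]
    - [[30, 0, 0], [0, -0.13, 0.07], 0]

```text
clock: 45.5
tool_pos: [0.5291, -0.1919, 0.0165]
orientation: [-178.7, 89.5, -47.9]
force: [1.2, -7.6, -0.7]
opening: 0.0157
```

```bash
python3 -c "
from h import *
st()"
```

```text
45.5 [ 0.5291 -0.1919  0.0165] jaw 130.7 down [ 0.006 -0.007 -1.   ] F [ 1.2 -7.6 -0.7] M [-3.09 -0.43  0.08] op 0.0157 j6 -50.0
```

Emit:
servo_tool:
  deltas:
    - [[5, 0, 0], [0, -0.06, 0.1], 0]
    - [[10, 0, 0], [0, -0.06, 0.1], 0]
    - [[15, 0, 0], [0, -0.06, 0.1], 0]
    - [[20, 0, 0], [0, -0.06, 0.1], 0]
    - [[22, 0, 0], [0, -0.06, 0.1], 0]

```text
clock: 46.0
tool_pos: [0.5287, -0.1914, 0.0165]
orientation: [-162.7, 89.5, -54.1]
force: [2.4, -6.4, -1.8]
opening: 0.0154
```

```bash
python3 -c "
from h import *
st()"
```

```text
46.0 [ 0.5287 -0.1914  0.0165] jaw 108.6 down [ 0.006 -0.008 -1.   ] F [ 2.4 -6.4 -1.8] M [-2.31 -0.9   0.54] op 0.0154 j6 -72.2
```

Emit:
servo_tool:
  deltas:
    - [[3, 0, 0], [0, 0, 0.05], 0]
    - [[3, 0, 0], [0, 0, 0.05], 0]
    - [[3, 0, 0], [0, 0, 0.05], 0]

```text
clock: 46.3
tool_pos: [0.529, -0.1914, 0.0166]
orientation: [-160.7, 89.4, -55.0]
force: [3.6, -6.3, -3.4]
opening: 0.0161
```

```bash
python3 -c "
from h import *
st()"
```

```text
46.3 [ 0.529  -0.1914  0.0166] jaw 105.7 down [ 0.006 -0.009 -1.   ] F [ 3.6 -6.3 -3.4] M [-2.03 -1.44  0.77] op 0.0161 j6 -75.2
```

At the end stop, with the moment rising to 0.77 N m. Release, rise, retreat and check.

Emit:
servo_tool:
  deltas:
    - [[0, 0, 0], [0, 0, 0], 4]
    - [[0, 0, 0], [0, 0, 0], 4]
    - [[0, 0, 0], [0, 0, 0], 4]
    - [[0, 0, 0], [0, 0, 0], 4]
    - [[0, 0, 0], [0, 0, 0], 4]

```text
clock: 46.8
tool_pos: [0.5287, -0.1912, 0.0165]
orientation: [-162.0, 89.4, -56.3]
force: [0.2, 0.3, 0.5]
opening: 0.0399
```

Emit:
servo_tool:
  deltas:
    - [[0, 0, 0], [-4, 0, 0], 4]
    - [[0, 0, 0], [-8, 0, 0], 4]
    - [[0, 0, 0], [-12, 0, 0], 4]
    - [[0, 0, 0], [-16, 0, 0], 4]
    - [[0, 0, 0], [-16, 0, 0], 4]

```text
clock: 47.3
tool_pos: [0.5311, -0.1905, 0.1828]
orientation: [-139.0, 88.9, -33.2]
force: [-0.0, -0.6, -0.6]
opening: 0.0399
```

Run:
```python
from h import *
st(); W=snap("wrist"); S=snap("side"); C=snap("scene")
a=cv2.resize(S["image"][140:320,180:360],(400,400),interpolation=cv2.INTER_CUBIC); b=cv2.resize(W["image"][60:270,130:340],(400,400),interpolation=cv2.INTER_CUBIC)
cv2.imwrite("pics/f1.png",np.hstack([a,b])[:,:,::-1])
```

```text
47.3 [ 0.5311 -0.1905  0.1828] jaw 105.8 down [ 0.016 -0.01  -1.   ] F [-0.  -0.6 -0.6] M [ 0.05 -0.13 -0.  ] op 0.0399 j6 -75.1
```

View pics/f1.png

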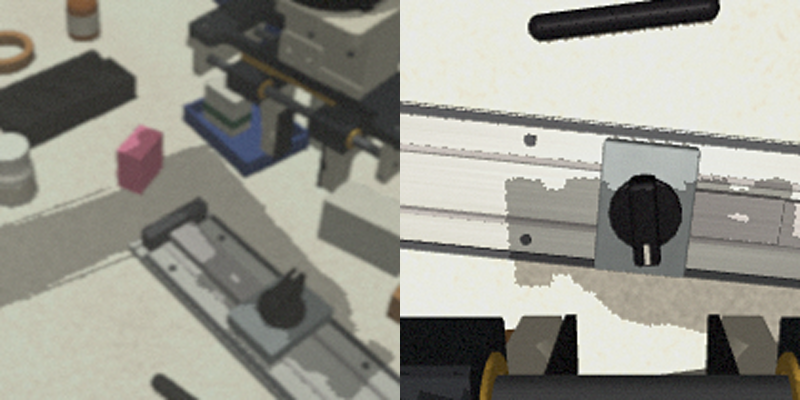

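Final view: the blocks sit between fence and stop with no visible gap. The sample is in the tray at (228,105), the case is empty, and the knob bar lies across the lane. I'll check the angle in numbers.

Run:
```python
from h import *
W=load("wrist"); f=lambda u,v:(130+(u-400)*.525,60+v*.525)
def ang(a,b,z):
    A,B=ray(W,*f(*a),z),ray(W,*f(*b),z); return np.degrees(np.arctan2(*(B-A)[1::-1])).round(1),np.linalg.norm(A-B).round(4)
print("bar",ang((643,180),(648,264),.074),"lane edge",ang((405,102),(795,146),.013),ang((405,250),(795,284),.013),"stop edge",ang((698,150),(690,275),.037))
```

```text
bar (np.float64(19.3), np.float64(0.049)) lane edge (np.float64(99.6), np.float64(0.2532)) (np.float64(100.8), np.float64(0.2728)) stop edge (np.float64(13.8), np.float64(0.0808))
```

The knob has turned 80.9° from the lane, or 1.41 rad, so it is fully tight. Handing in.

```bash
python3 -c "
from h import *
print(ctrl.close_job()); st()"
```

```text
the job is handed in; nothing more can be done
None
the job is handed in; nothing more can be done
```

The job is done and handed in at about 47 s of robot time, with the gripper raised clear of everything. Only two blocks were in the case (block1 and block3).

**What I did**
1. Freed the clamp, slid the stop back 11 cm and stood the sample carton in the blue tray.
2. Pressed each block until it tipped, gripped it, and laid both flat, end to end, in the lane.
3. Slid the stop up and turned the clamp to its end stop.

**Last checks**
- **Contact:** the stop stopped moving while the push rose to 12 N, and the last picture showed no gap between fence, blocks and stop.
- **Clamp:** the knob reads about 81° from the lane (1.41 rad), and the turning moment climbed to 0.77 N m at the end stop.
- **Scene:** the sample is upright in the tray and the case is empty. The pink look-alike and the other things in the final view look undisturbed; the mug and the brown carton were not clearly in that view.

**What failed or disagreed**
- **Fingertip position:** the real fingertips sit about 40 mm short of the reported tool point. My first grip on the knob and my first grip on a block therefore closed on nothing. Two camera views, then contact heights, gave the correction.
- **Fence position:** estimates differed by about 5 mm, which the final push took up.
- **Picture budget:** I viewed 20 pictures, six over the budget of 14.

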